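Empty the locked dosing case

ROBOT

A 6-joint arm with a two-finger parallel gripper is mounted at the origin on the work surface. World frame = base frame: x ahead of the robot, y to its left, z up, the work surface at z = 0. Lengths are in m, angles in rad, forces in N, time in s.
With the tool pointing down it reaches from about 0.35 to 0.8 m from the base axis. Payload 7.3 kg.
Tool frame: the origin (TCP) lies between the finger pads; the fingertips stand 19 mm ahead of it and the grasp point (between the pads) is the TCP; z points along the fingers, y is the line along which they close (so a half turn about z gives the same grasp; the last joint's range is limited). The gripper opens to 85 mm and grips with 20 to 120 N. Pads are 22 mm wide; open, the fingers measure 114 mm over their backs; the gripper's body (76 mm by 85 mm) begins 54 mm behind the grasp point. The pads swing forward as they close: fully open they stand 13 mm farther back than shut.
Start: joints at [-1.49, 0.342, 1.524, -0, 1.275, -0.146], TCP at [0.118, -0.512, 0.25] pointing down, gripper open.
Joint ranges: [-2.53, 2.53], [-0.77, 2.02], [0.04, 2.7], [-1, 4.14], [0.28, 2.66], [-3.11, 3.11]. Speed limits (rad/s): [2.57, 2.57, 3.14, 3.14, 3.14, 3.14].

INTERFACE

Orientations are given as [roll, pitch, yaw] about the fixed x, y, z axes, in that order (R = Rz(yaw) Ry(pitch) Rx(roll)).
In Python, from station import env gives the robot as it stands.
- The arm moves only by the shell command python3 -m crank 'ROWS' [FORCE]. ROWS is JSON, a list of rows, each an object of numbers: "jaw": the finger opening in mm, from 0 to 85.4; "dx", "dy", "dz": the shift along the tool's x, y, z in mm; "yaw": the turn about the tool's z in degrees. A call has 1 to 10 rows; each row is the pose to reach, as a shift and turn from the pose commanded when the call began, along the tool's axes at that moment; what a row does not reach only later rows make up. A row lasts 1/10 s, in which the tool goes at most 50 mm and 8.59 degrees, less where a joint would pass 70% of its speed; a pose out of reach is approached as far as the arm can. A call with a gripper value outside its range is refused whole. The fingers move at their own pace and stop on an object; FORCE is the grip in N (left out, the last holds). Time passes only in rows, so rows that repeat a pose let the fingers close. It gives the time, the measured TCP pose, the force, the opening and the grip force at its end, in the units of the state.
- env.observe(): the state, without advancing time (a new reading comes with each control period).
- env.get_image(name): name is "scene" or "top" or "wrist"; returns (picture, depth): 420x560x3 uint8, red, green, blue; 420x560 float32, m along the optical axis (not along the pixel's ray), 0 where there is no reading.
- env.get_calibration(name): a dict with "fx", "fy", "cx", "cy" (pixels), "k1" (the pictures are not rectified: a ray, as slopes to the right and down, at radius r is drawn at 1 + k1 r^2 times it, then the intrinsics apply), "R" (3x3) and "t" (3): a world point X has camera coordinates R X + t. Camera axes: x right, y down, z forward; pixel columns grow to the right and rows downward; lengths in m; the calibration is good to about 2 mm. A picture is of the moment at which its call begins: read the wrist's pose just before it. get_calibration takes no time and is no camera call; for the wrist camera it gives the pose at the moment of the call.
- env.sign_off(): hands the job in; it is judged then, once.
Trained networks look in the newest picture that a camera, given by its name, has taken for a name from the list of things; names that differ only in an ending like _2 or _b are one class to them, and where a whole thing is asked for, a point or a joint stands for the part that bears it (a point fixed in the world has none). Each returns a list of dicts, best first, with "conf" (0 to 1); they miss things now and then, are a little off and sometimes report something else, mostly with a low value. They report only what shows in the picture. A call takes as long as a camera call.
- env.look_for(name, camera): "centre" ([column, row] in pixels, amid what is visible of it).
- env.trace(name, camera): "mask" (420x560 bool, what is visible of it) and "centre" ([column, row] in pixels, amid what is visible of it).
The state is a dict: "time": time; "joints": joint angles; "joint_velocities": joint speeds; "tau": joint torques, N m; "tool_pos": TCP position; "eef_rot": TCP orientation; "force": force on the tool from outside, world axes, zero at the start; "moment": the same for the moment, N m; "finger_gap": finger opening in m; "finger_force": force on a finger pad.
Only numpy, scipy, OpenCV 4.12 (cv2) and the standard library are available. Lean on these libraries where they do the work, as an engineer would, in place of code of your own. Each camera call takes 0.05 s, during which the arm holds its last target. There are 200 camera calls.

TASK

Swing the hasp off the cover's catch, lift the clear cover up to its stop, draw every blue cartridge out of its pocket by the fin and put them all in the green basket; the white cartridge stays seated in the case. Then lower the cover until it is fully closed and swing the hasp back fully over the catch; move the cover gently, never slamming it, and leave the other things on the counter alone.

Things in the scene. Friction and masses are not known exactly. Their poses are not given: they have to be found in the camera images.
- case: dosing case, fixed to the counter: light-blue block 130 (x) x 270 (y) x 50 mm tall, origin at the centre of its underside, z up, its front (-x) towards the robot. Five rectangular pockets, long side along its x, 30 mm deep with 1.5 mm play on each side, in a row at its x = 0, y = -100, -50, 0, 50, 100 mm; some may be empty. A clear domed cover is hinged along its rear (+x) top edge; on its -y side is a ledge (top at 50 mm, y = -135 to -185 mm) carrying the hasp.
- cover (a joint): angle of the clear cover: 0 closed, 1.65 rad is its stop, fully up and leaning back a little. Stiff friction hinge (0.30 N m): it stays wherever it is left; about 3 N at the bar moves it. The cover (0.25 kg, 130 x 270 mm, 38 mm tall, the fins fit under it) turns up and away from the robot about the case's y axis.
- cover_bar (a point): middle of the cover's white round handle bar, 10 mm thick, 90 mm long along the case's y, its axis 45 mm in front of the cover's front wall (175 mm in front of and 30 mm above the hinge line when closed). It can be pinched from above, one finger in the gap behind it, and turns between the fingers as the cover swings.
- cover_hinge (a point): point on the hinge axis of the cover, at the middle of its width, 0.5 mm above the case's top rear edge; the axis runs along the case's y.
- hasp (a joint): angle of the steel swing hasp on the case's -y ledge: at 0 it points to the case's front (-x), lying over the steel catch plate that sticks out of the cover's -y side (so the cover cannot be lifted); it swings level, counter-clockwise seen from above, out to the case's -y side, 1.6 rad at its stop, and stays where it is left (0.04 N m of friction). It lies clear of the 28 mm wide catch plate beyond about 0.8 rad.
- hasp_knob (a point): red upright round knob on the hasp, 16 mm thick, 40 mm tall from the top of the strap; the point is on its axis, 22 mm above its foot. It moves on a circle of 55 mm about the pivot.
- hasp_pivot (a point): point on the hasp's upright pivot axis, at the level of the strap's underside.
- basket: loose green open basket, 190 (x) x 200 (y) x 50 mm tall, walls and floor 4 mm, 0.5 kg; origin at the centre of its underside, z up. Two rows of two cartridges can stand in it.
- blue0_mid (a point): blue cartridge, about 45 g (30 to 65): a solid body 60 (its x) x 26 (its y) x 30 mm tall with, on the middle of its top, a solid upright fin 26 (x) x 9 (y) x 28 mm tall; 58 mm tall in all. In its pocket the body is flush with the case's top, so that only the fin stands out. The point is the cartridge's centre, 29 mm above its underside (1 mm below the foot of the fin; the fin's centre is 15 mm above the point along its z). z points up along the fin. May be absent.
- blue1_mid (a point): blue cartridge, about 45 g (30 to 65): a solid body 60 (its x) x 26 (its y) x 30 mm tall with, on the middle of its top, a solid upright fin 26 (x) x 9 (y) x 28 mm tall; 58 mm tall in all. In its pocket the body is flush with the case's top, so that only the fin stands out. The point is the cartridge's centre, 29 mm above its underside (1 mm below the foot of the fin; the fin's centre is 15 mm above the point along its z). z points up along the fin. May be absent.
- blue2_mid (a point): blue cartridge, about 45 g (30 to 65): a solid body 60 (its x) x 26 (its y) x 30 mm tall with, on the middle of its top, a solid upright fin 26 (x) x 9 (y) x 28 mm tall; 58 mm tall in all. In its pocket the body is flush with the case's top, so that only the fin stands out. The point is the cartridge's centre, 29 mm above its underside (1 mm below the foot of the fin; the fin's centre is 15 mm above the point along its z). z points up along the fin. May be absent.
- blue3_mid (a point): blue cartridge, about 45 g (30 to 65): a solid body 60 (its x) x 26 (its y) x 30 mm tall with, on the middle of its top, a solid upright fin 26 (x) x 9 (y) x 28 mm tall; 58 mm tall in all. In its pocket the body is flush with the case's top, so that only the fin stands out. The point is the cartridge's centre, 29 mm above its underside (1 mm below the foot of the fin; the fin's centre is 15 mm above the point along its z). z points up along the fin. May be absent.
- white_mid (a point): white cartridge, about 45 g (30 to 65): a solid body 60 (its x) x 26 (its y) x 30 mm tall with, on the middle of its top, a solid upright fin 26 (x) x 9 (y) x 28 mm tall; 58 mm tall in all. In its pocket the body is flush with the case's top, so that only the fin stands out. The point is the cartridge's centre, 29 mm above its underside (1 mm below the foot of the fin; the fin's centre is 15 mm above the point along its z). z points up along the fin. It belongs in the case.
- pilljar: white pill jar, 54 mm across, 75 mm tall, origin at the centre of its underside; a bystander, to be left alone.
- dosecup: small white dose cup, 40 mm across, 35 mm tall, origin at the centre of its underside; a bystander, to be left alone.
- carton: flat white paper-faced carton, 50 x 100 x 22 mm, origin at the centre of its underside; a bystander, to be left alone.
- spray: white bottle with red label and cap, 60 mm across, 160 mm tall, origin at the centre of its underside; a bystander, to be left alone.
- tape: blue ring (roll of tape), 70 mm across, 20 mm tall, origin at the centre of its underside; a bystander, to be left alone.
- dropper: amber dropper bottle, 36 mm across, 70 mm tall, origin at the centre of its underside; a bystander, to be left alone.

How it is judged:
By the outcome, as a careful person would: the job done as asked, in the order asked, and still so for the second after the job is handed in, with the robot touching nothing.
Of blue0, blue1, blue2, blue3 only 2 to 4 are there at a start; the rules pass over those that are not, and their reading is None.
At some moment in a run one of basket may be knocked a few centimetres aside while the robot is not near it.
Once in a run the grip may slacken for a moment while it holds something.
It also fails if it takes over 210 s, if anything falls off the work surface, if the arm or the gripper's body presses on something with over 40 N, if the wrist force passes 120 N, or if a joint passes its speed limit or range.

## Working session

There is one attempt and no reset: what is moved stays moved. The work goes in short steps, Python scripts to look and compute and a shell command to move; the robot and the scene stay as the last step left them, time stands still between calls to the robot, and variables do not carry over. Pictures are saved under pics/ and viewed, at most 14 in all, crops included, and the job is handed in when it is done.

```bash
ls; mkdir -p pics
cat > h.py <<'E'
import numpy as np, cv2, sys
from station import env
def snap(cam, fn=None):
    c=env.get_calibration(cam); im,d=env.get_image(cam)
    if fn: cv2.imwrite('pics/'+fn,cv2.cvtColor(im,cv2.COLOR_RGB2BGR))
    return im,d,c
def ray(c,uv):
    x=np.array([(uv[0]-c['cx'])/c['fx'],(uv[1]-c['cy'])/c['fy']]); s=x.copy()
    for _ in range(20): s=x/(1+c['k1']*(s@s))
    return np.r_[s,1.]
def at_depth(c,uv,z):
    return np.array(c['R']).T@(ray(c,uv)*z-np.array(c['t']))
def at_z(c,uv,h):
    R=np.array(c['R']);o=-R.T@np.array(c['t']);v=R.T@ray(c,uv); return o+v*(h-o[2])/v[2]
def cloud(c,d,m=None):
    ok=d>0
    if m is not None: ok&=m
    v,u=np.nonzero(ok)
    x=np.stack([(u-c['cx'])/c['fx'],(v-c['cy'])/c['fy']],1); s=x.copy()
    for _ in range(20): s=x/(1+c['k1']*(s**2).sum(1,keepdims=True))
    P=np.c_[s,np.ones(len(s))]*d[v,u][:,None]
    return (P-np.array(c['t']))@np.array(c['R'])
def proj(c,X):
    p=np.array(c['R'])@X+np.array(c['t']); s=p[:2]/p[2]; s=s*(1+c['k1']*(s@s)); return np.array([s[0]*c['fx']+c['cx'],s[1]*c['fy']+c['cy']])
E
python3 - <<'E'
from h import *
s=env.observe();print(s['tool_pos'],s['eef_rot'],s['force'])
for cam in('scene','top'):
    im,d,c=snap(cam,cam+'0.png')
    R=np.array(c['R']);print(cam,-R.T@np.array(c['t']),R[2])
    for n in('case','cover_bar','hasp_knob','basket','blue0_mid','white_mid','pilljar','dosecup','carton','spray','tape','dropper'):
        for r in env.trace(n,cam)[:5]:
            if r['conf']<.3: continue
            P=cloud(c,d,r['mask']);u,v=np.round(r['centre']).astype(int)
            print(n,round(r['conf'],2),np.round(r['centre']),np.median(P,0).round(3) if len(P) else None, np.percentile(P,2,0).round(3),np.percentile(P,98,0).round(3))
E
```

```text
pics
[ 0.11803399 -0.51118799  0.24961805] [-3.14006694e+00 -2.32615241e-04  2.26782682e-01] [ 0.25671999 -0.20191003  1.25455097]
scene [ 1.1423634  -0.88746916  0.84358835] [-0.45343586  0.6415809  -0.61868398]
case 0.63 [277. 226.] [ 0.604 -0.127  0.085] [ 0.487 -0.25   0.003] [0.663 0.067 0.091]
cover_bar 0.6 [281. 214.] [ 0.587 -0.097  0.087] [ 0.482 -0.205  0.056] [0.657 0.064 0.091]
cover_bar 0.44 [388. 199.] [0.75  0.195 0.023] [0.733 0.183 0.   ] [0.767 0.221 0.036]
hasp_knob 0.79 [248. 250.] [ 0.586 -0.238  0.07 ] [ 0.575 -0.245  0.06 ] [ 0.619 -0.224  0.104]
basket 0.67 [336. 158.] [0.522 0.305 0.016] [ 0.424  0.181 -0.   ] [0.632 0.405 0.05 ]
basket 0.46 [282. 213.] [ 0.586 -0.096  0.087] [ 0.471 -0.207  0.054] [0.657 0.065 0.091]
blue0_mid 0.55 [190. 318.] [ 0.625 -0.464  0.089] [ 0.598 -0.482  0.006] [ 0.64  -0.434  0.16 ]
pilljar 0.58 [245. 175.] [0.374 0.029 0.05 ] [0.348 0.017 0.008] [0.39  0.062 0.077]
dosecup 0.52 [390. 198.] [0.751 0.193 0.023] [0.734 0.183 0.004] [0.765 0.221 0.035]
carton 0.72 [222. 208.] [ 0.39  -0.092  0.02 ] [ 0.361 -0.128  0.001] [ 0.412 -0.
[... 1210 characters left out ...]
5 -0.08   0.088] [ 0.467 -0.236  0.002] [0.649 0.067 0.094]
carton 0.64 [265. 285.] [ 0.383 -0.076  0.023] [ 0.36  -0.123  0.017] [ 0.406 -0.028  0.028]
carton 0.39 [377. 155.] [ 0.706 -0.338  0.02 ] [ 0.675 -0.374 -0.002] [ 0.741 -0.305  0.026]
spray 0.95 [428. 188.] [ 0.601 -0.437  0.107] [ 0.579 -0.466  0.016] [ 0.631 -0.421  0.162]
tape 0.87 [370. 152.] [ 0.707 -0.336  0.02 ] [ 0.676 -0.369  0.003] [ 0.741 -0.305  0.026]
tape 0.46 [154. 132.] [0.749 0.207 0.018] [ 0.727  0.186 -0.001] [0.763 0.222 0.04 ]
dropper 0.8 [348. 282.] [ 0.396 -0.257  0.047] [ 0.379 -0.278  0.002] [ 0.412 -0.245  0.074]
dropper 0.51 [265. 286.] [ 0.383 -0.074  0.023] [ 0.36  -0.123  0.017] [ 0.408 -0.028  0.028]
```

Run:
```python
import cv2
a=cv2.imread('pics/top0.png')[120:330,190:400];b=cv2.imread('pics/scene0.png')[140:340,150:430]
a=cv2.resize(a,(600,600));cv2.imwrite('pics/a.png',a);cv2.imwrite('pics/b.png',cv2.resize(b,(800,570)))
```

```text
(no output)
```

View pics/a.png

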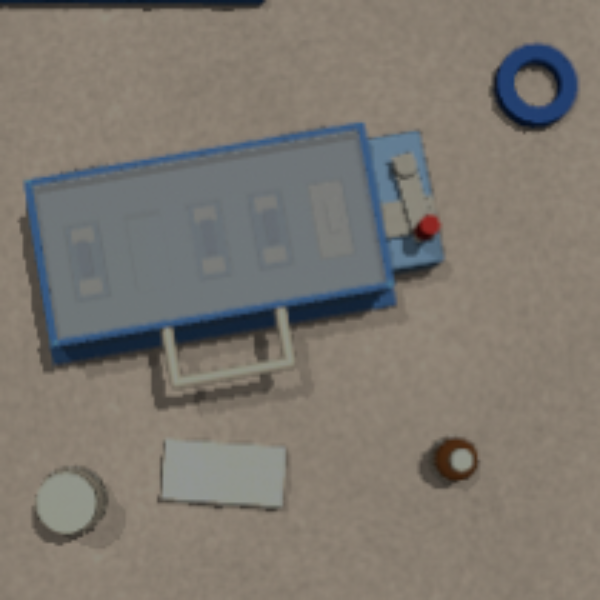

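View pics/b.png

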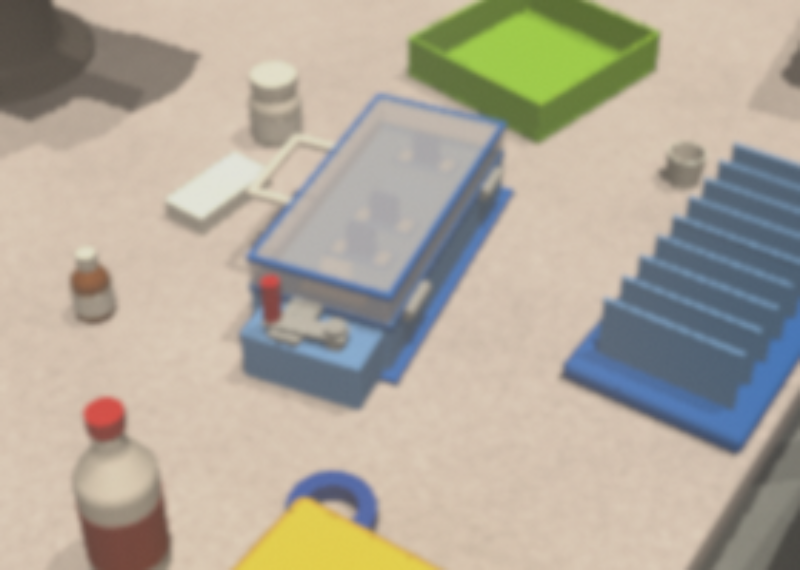

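The top view shows the case turned about 9° with the cover closed. Fins are at crop columns 87 (blue), 210 (blue), 268 (blue) and 330 (white), and the pocket at 143 is empty. The hasp knob at (428,228) lies over the catch. The scene view agrees and shows the basket empty.

Run:
```python
from h import *
w=env.get_calibration('wrist');R=np.array(w['R']);print('wrist cam',-R.T@np.array(w['t']),R[2])
im,d,c=snap('top')
m=env.trace('cover_bar','top')[0]['mask']
P=cloud(c,d,m);Q=P[(P[:,2]>.083)&(P[:,2]<.1)];print(np.median(Q[:,2]))
r=cv2.minAreaRect(Q[:,:2].astype(np.float32));print('cover',r)
B=P[(P[:,2]<.1)&(P[:,0]<.49)];
b=env.trace('basket','top')[0]['mask'];Pb=cloud(c,d,b);Pb=Pb[Pb[:,2]>.035];print('basket',cv2.minAreaRect(Pb[:,:2].astype(np.float32)))
k=(im[...,0]>120)&(im[...,1]<60)&(im[...,2]<60);k[:,390:]=0;v,u=np.nonzero(k);print('red px',u.mean(),v.mean(),len(u),at_z(c,(u.mean(),v.mean()),.095))
# bar ends, pivot, ledge from crop px -> orig (crop*210/600 + offset)
def o(x,y): return (190+x*.35,120+y*.35)
for n,p,z in(('barL',(176,383),.08),('barR',(290,363),.08),('pivot',(404,165),.062),('b100',(87,255),.055),('b0',(210,240),.055),('b-50',(268,230),.055),('w',(330,218),.055)):
    print(n,at_z(c,o(*p),z).round(3))
```

```text
wrist cam [ 0.19922278 -0.49336229  0.37456101] [-0.30990154 -0.07215331 -0.94802687]
0.08907212804858328
cover ((0.5459306240081787, -0.06851789355278015), (0.18175695836544037, 0.2714323103427887), 10.315876960754395)
basket ((0.5235716700553894, 0.29554712772369385), (0.20414483547210693, 0.1920447200536728), 78.58589935302734)
red px 191.44827586206895 133.17241379310346 58 [0.72434601 0.09900459 0.095     ]
barL [ 0.453 -0.04   0.08 ]
barR [ 0.469 -0.129  0.08 ]
pivot [ 0.63  -0.221  0.062]
b100 [0.556 0.034 0.055]
b0 [ 0.569 -0.065  0.055]
b-50 [ 0.577 -0.112  0.055]
w [ 0.587 -0.162  0.055]
```

```bash
cat >> h.py <<'E'
from scipy.spatial.transform import Rotation as Ro
def go(p,yaw=None):
    s=env.observe();R=Ro.from_euler('xyz',s['eef_rot']).as_matrix()
    d=R.T@(np.array(p)-s['tool_pos'])*1000; y=0
    if yaw is not None: y=-(np.degrees((np.radians(yaw)-s['eef_rot'][2]+np.pi)%(2*np.pi)-np.pi))
    print('dxyz',d.round(1),'yaw',round(y,1),'| at',np.round(s['tool_pos'],4),'yaw',round(np.degrees(s['eef_rot'][2]),1),'t',round(s['time'],1))
E
python3 - <<'E'
from h import *
c=env.get_calibration('top');print(at_z(c,(190+428*.35,120+226*.35),.1))
go([.575,-.24,.25],100)
E
```

```text
[ 0.57486581 -0.23468592  0.1       ]
dxyz [ 5.063e+02 -1.619e+02  3.000e-01] yaw -87.0 | at [ 0.1181 -0.5116  0.2503] yaw 13.0 t 1.4
```

```bash
python3 -m crank '[{"dx":42,"dy":-13,"yaw":-7},{"dx":84,"dy":-27,"yaw":-14},{"dx":126,"dy":-40,"yaw":-21},{"dx":169,"dy":-54,"yaw":-29},{"dx":211,"dy":-67,"yaw":-36},{"dx":253,"dy":-81,"yaw":-43},{"dx":295,"dy":-94,"yaw":-50},{"dx":337,"dy":-108,"yaw":-58},{"dx":379,"dy":-121,"yaw":-65},{"dx":421,"dy":-134,"yaw":-72}]'
python3 - <<'E'
from h import *
go([.575,-.237,.21],100)
E
```

```text
dxyz [ 507.  -164.8   40.3] yaw -87.0 | at [ 0.1181 -0.5116  0.2503] yaw 13.0 t 1.4invalid input
```

```bash
python3 -m crank '[{"jaw":40,"dx":42,"dy":-13,"dz":0,"yaw":-7},{"jaw":40,"dx":84,"dy":-27,"dz":0,"yaw":-14},{"jaw":40,"dx":126,"dy":-40,"dz":0,"yaw":-21},{"jaw":40,"dx":169,"dy":-54,"dz":0,"yaw":-29},{"jaw":40,"dx":211,"dy":-67,"dz":0,"yaw":-36},{"jaw":40,"dx":253,"dy":-81,"dz":0,"yaw":-43},{"jaw":40,"dx":295,"dy":-94,"dz":0,"yaw":-50},{"jaw":40,"dx":337,"dy":-108,"dz":0,"yaw":-58},{"jaw":40,"dx":379,"dy":-121,"dz":0,"yaw":-65},{"jaw":40,"dx":421,"dy":-134,"dz":0,"yaw":-72}]'
python3 - <<'E'
from h import *
go([.575,-.237,.21],100)
E
```

```text
time: 2.45
tool_pos: [0.4996, -0.2851, 0.2504]
eef_rot: [3.141, 0.0, 1.489]
force: [0.3, -0.3, -1.1]
finger_gap: 0.0402
finger_force: 0.0
dxyz [54.2 71.2 40.4] yaw -14.7 | at [ 0.4996 -0.2851  0.2504] yaw 85.3 t 2.5
```

```bash
python3 -m crank '[{"jaw":40,"dx":27,"dy":35,"dz":20,"yaw":-7},{"jaw":40,"dx":54,"dy":71,"dz":40,"yaw":-14.7},{"jaw":40,"dx":54,"dy":71,"dz":40,"yaw":-14.7},{"jaw":40,"dx":54,"dy":71,"dz":40,"yaw":-14.7}]'
python3 - <<'E'
from h import *
im,d,c=snap('wrist','w1.png')
for n in('hasp_knob','cover_bar','hasp'):
    for r in env.trace(n,'wrist')[:2]:
        P=cloud(c,d,r['mask']);print(n,r['conf'],r['centre'],np.percentile(P,[2,50,98],axis=0).round(3).tolist())
go([.575,-.237,.21],100)
E
```

```text
time: 2.85
tool_pos: [0.5738, -0.2379, 0.2092]
eef_rot: [-3.14, -0.001, 1.741]
force: [-0.3, -0.4, 0.2]
finger_gap: 0.0403
finger_force: 0.0
hasp_knob 0.87 [308.1, 190.6] [[0.572, -0.24, 0.061], [0.594, -0.228, 0.064], [0.626, -0.214, 0.105]]
cover_bar 0.81 [314.9, 76.8] [[0.478, -0.206, 0.059], [0.584, -0.136, 0.089], [0.652, -0.086, 0.091]]
cover_bar 0.43 [304.6, 195.8] [[0.573, -0.24, 0.062], [0.594, -0.228, 0.064], [0.625, -0.214, 0.105]]
hasp 0.84 [303.1, 194.3] [[0.572, -0.24, 0.062], [0.593, -0.228, 0.064], [0.626, -0.213, 0.105]]
dxyz [2.5 2.4 1.4] yaw -0.4 | at [ 0.573  -0.2399  0.2114] yaw 99.6 t 3.0
```

View pics/w1.png

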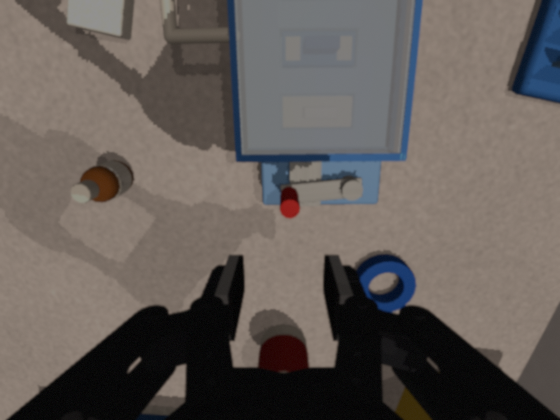

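The knob shows at (289,203), the pivot at (351,188) and the catch at (305,170), so the hasp is nearly at 0 rad. Next I'll measure the knob from its red pixels.

Run:
```python
from h import *
im,d,c=snap('wrist')
i=im.astype(int);k=(i[...,0]>2*i[...,1])&(i[...,0]>70);k[:150]=0;k[240:]=0;k[:,:260]=0;k[:,330:]=0
P=cloud(c,d,k);T=P[P[:,2]>.098];print(len(P),len(T),T.mean(0),T.min(0),T.max(0), P.min(0),P.max(0))
print('pivot',at_z(c,(351,188),.068))
# cover footprint
m=env.trace('cover_bar','wrist')[0]['mask'];Q=cloud(c,d,m);Q=Q[(Q[:,2]>.084)&(Q[:,2]<.095)]
q=cv2.minAreaRect(Q[:,:2].astype(np.float32));print(q)
print('cover corner px',at_z(c,(237,158),.089),at_z(c,(406,158),.089),at_z(c,(420,0),.089))
```

```text
282 282 [ 0.57907557 -0.23409539  0.1039881 ] [ 0.57193161 -0.24174345  0.10173696] [ 0.58617076 -0.22693418  0.10577574] [ 0.57193161 -0.24174345  0.10173696] [ 0.58617076 -0.22693418  0.10577574]
pivot [ 0.63181259 -0.22195997  0.068     ]
((0.5640869736671448, -0.1470329314470291), (0.1824670135974884, 0.11061476171016693), 9.36400032043457)
cover corner px [ 0.53233541 -0.20823425  0.089     ] [ 0.66344591 -0.18585472  0.089     ] [ 0.64248117 -0.07829549  0.089     ]
```

Run:
```python
from h import *
go([.579,-.2345,.087],100)
R=Ro.from_euler('xyz',env.observe()['eef_rot']).as_matrix()
p=np.array([.6325,-.222]);a0=np.arctan2(-.012,-.0535)
for a in np.linspace(0,1.35,9)[1:]:
    q=p+.055*np.array([np.cos(a0+a),np.sin(a0+a)]);print(round(a,2),(R.T@np.r_[q-[.579,-.2345],0]*1000).round(0))
```

```text
dxyz [  4.4   6.6 124.3] yaw -0.4 | at [ 0.5731 -0.2398  0.2113] yaw 99.6 t 3.1
0.17 [-9.  1.  0.]
0.34 [-18.   4.   0.]
0.51 [-26.   8.   0.]
0.68 [-33.  14.   0.]
0.84 [-40.  21.   0.]
1.01 [-45.  28.   0.]
1.18 [-49.  37.   0.]
1.35 [-51.  46.   0.]
```

```bash
python3 -m crank '[{"jaw":40,"dx":4,"dy":5.5,"dz":40,"yaw":0},{"jaw":40,"dx":4,"dy":5.5,"dz":75,"yaw":0},{"jaw":40,"dx":4,"dy":5.5,"dz":100,"yaw":0},{"jaw":40,"dx":4,"dy":5.5,"dz":115,"yaw":0},{"jaw":40,"dx":4,"dy":5.5,"dz":122,"yaw":0},{"jaw":14,"dx":4,"dy":5.5,"dz":122,"yaw":0},{"jaw":12,"dx":4,"dy":5.5,"dz":122,"yaw":0},{"jaw":12,"dx":4,"dy":5.5,"dz":122,"yaw":0},{"jaw":12,"dx":4,"dy":5.5,"dz":122,"yaw":0}]' 25
```

```text
time: 4.05
tool_pos: [0.5779, -0.2345, 0.0893]
eef_rot: [-3.141, 0.001, 1.74]
force: [-5.4, -2.3, 1.3]
finger_gap: 0.0152
finger_force: 26.5
```

```bash
python3 -m crank '[{"jaw":12,"dx":-9,"dy":1,"dz":0,"yaw":0},{"jaw":12,"dx":-18,"dy":4,"dz":0,"yaw":0},{"jaw":12,"dx":-26,"dy":8,"dz":0,"yaw":0},{"jaw":12,"dx":-33,"dy":14,"dz":0,"yaw":0},{"jaw":12,"dx":-40,"dy":21,"dz":0,"yaw":0},{"jaw":12,"dx":-45,"dy":28,"dz":0,"yaw":0},{"jaw":12,"dx":-49,"dy":37,"dz":0,"yaw":0},{"jaw":12,"dx":-50,"dy":42,"dz":0,"yaw":0},{"jaw":12,"dx":-50,"dy":42,"dz":0,"yaw":0}]'
```

```text
time: 4.95
tool_pos: [0.6282, -0.2803, 0.0895]
eef_rot: [3.141, 0.007, 1.739]
force: [-3.3, -12.8, -2.4]
finger_gap: 0.0152
finger_force: 26.3
```

```bash
python3 -m crank '[{"jaw":40,"dx":0,"dy":0,"dz":0,"yaw":0},{"jaw":40,"dx":0,"dy":0,"dz":0,"yaw":0},{"jaw":40,"dx":0,"dy":0,"dz":-40,"yaw":0},{"jaw":40,"dx":0,"dy":0,"dz":-80,"yaw":0},{"jaw":40,"dx":0,"dy":0,"dz":-110,"yaw":0},{"jaw":40,"dx":0,"dy":0,"dz":-110,"yaw":0}]'
python3 - <<'E'
from h import *
go([.464,-.0835,.20],100)
E
```

```text
time: 5.55
tool_pos: [0.6306, -0.2766, 0.205]
eef_rot: [3.132, 0.007, 1.741]
force: [1.1, 0.5, 1.4]
finger_gap: 0.0398
finger_force: 0.0
dxyz [ 218.5 -131.6    2.3] yaw -0.3 | at [ 0.6306 -0.2766  0.205 ] yaw 99.7 t 5.5
```

```bash
python3 -m crank '[{"jaw":50,"dx":36,"dy":-22,"dz":0,"yaw":0},{"jaw":50,"dx":73,"dy":-44,"dz":0,"yaw":0},{"jaw":50,"dx":109,"dy":-66,"dz":0,"yaw":0},{"jaw":50,"dx":145,"dy":-88,"dz":0,"yaw":0},{"jaw":50,"dx":182,"dy":-110,"dz":0,"yaw":0},{"jaw":50,"dx":218,"dy":-132,"dz":0,"yaw":0},{"jaw":50,"dx":218,"dy":-132,"dz":0,"yaw":0},{"jaw":50,"dx":218,"dy":-132,"dz":0,"yaw":0}]'
python3 - <<'E'
from h import *
im,d,c=snap('wrist','w2.png')
for n in('cover_bar','hasp_knob'):
    for r in env.trace(n,'wrist')[:2]:
        P=cloud(c,d,r['mask']);print(n,r['conf'],r['centre'],np.percentile(P,[2,50,98],axis=0).round(3).tolist())
P=cloud(c,d);B=P[(P[:,2]>.068)&(P[:,2]<.09)&(P[:,0]<.485)&(P[:,0]>.43)];a=B[(abs(B[:,1]+.085)<.03)];print(len(a),a.mean(0),np.percentile(a,[2,98],axis=0))
if len(a): print(cv2.minAreaRect(a[:,:2].astype(np.float32)))
go([.464,-.0835,.081],100)
E
```

```text
time: 6.35
tool_pos: [0.4615, -0.0827, 0.1987]
eef_rot: [3.14, 0.001, 1.742]
force: [0.5, -0.2, -0.1]
finger_gap: 0.0502
finger_force: 0.0
cover_bar 0.79 [424.3, 153.3] [[0.467, -0.153, 0.066], [0.562, -0.023, 0.089], [0.641, 0.07, 0.091]]
hasp_knob 0.9 [405.9, 395.4] [[0.62, -0.277, 0.062], [0.625, -0.268, 0.078], [0.635, -0.252, 0.103]]
hasp_knob 0.68 [415.4, 156.0] [[0.468, -0.195, 0.006], [0.558, -0.025, 0.089], [0.641, 0.069, 0.091]]
914 [ 0.46545681 -0.08384573  0.08487448] [[ 0.45723551 -0.11359728  0.0811539 ]
 [ 0.47404079 -0.05606741  0.08702782]]
((0.46555212140083313, -0.08511912822723389), (0.009960480034351349, 0.06173087656497955), 10.270103454589844)
dxyz [  0.4   1.7 117.4] yaw -0.3 | at [ 0.4623 -0.0841  0.1984] yaw 99.7 t 6.5
```

View pics/w2.png

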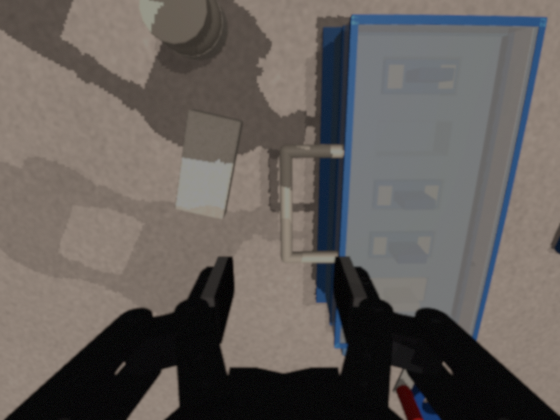

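The bar runs between pixels (289,152) and (287,256), and the hasp knob is swung clear at (406,395). Now I'll pinch the bar.

```bash
python3 -m crank '[{"jaw":50,"dx":0,"dy":3.5,"dz":40,"yaw":0},{"jaw":50,"dx":0,"dy":3.5,"dz":75,"yaw":0},{"jaw":50,"dx":0,"dy":3.5,"dz":100,"yaw":0},{"jaw":50,"dx":0,"dy":3.5,"dz":113,"yaw":0},{"jaw":50,"dx":0,"dy":3.5,"dz":117,"yaw":0},{"jaw":9,"dx":0,"dy":3.5,"dz":117,"yaw":0},{"jaw":7,"dx":0,"dy":3.5,"dz":117,"yaw":0},{"jaw":7,"dx":0,"dy":3.5,"dz":117,"yaw":0},{"jaw":7,"dx":0,"dy":3.5,"dz":117,"yaw":0},{"jaw":7,"dx":0,"dy":3.5,"dz":117,"yaw":0}]' 25
python3 - <<'E'
import numpy as np
for a in np.arange(.1,1.66,.075):
    x,z=-175,30
    c,s=np.cos(a),np.sin(a); X=x*c+z*s; Z=-x*s+z*c
    print(round(a,3),'dy',round(X-x),'dz',-round(Z-z))
E
```

```text
time: 7.5
tool_pos: [0.4638, -0.0834, 0.082]
eef_rot: [-3.14, 0.001, 1.741]
force: [-6.0, -3.5, 2.8]
finger_gap: 0.0093
finger_force: 24.5
0.1 dy 4 dz -17
0.175 dy 8 dz -30
0.25 dy 13 dz -42
0.325 dy 19 dz -54
0.4 dy 25 dz -66
0.475 dy 33 dz -77
0.55 dy 41 dz -87
0.625 dy 51 dz -97
0.7 dy 60 dz -106
0.775 dy 71 dz -114
0.85 dy 82 dz -121
0.925 dy 94 dz -128
1.0 dy 106 dz -133
1.075 dy 118 dz -138
1.15 dy 131 dz -142
1.225 dy 144 dz -145
1.3 dy 157 dz -147
1.375 dy 170 dz -147
1.45 dy 184 dz -147
1.525 dy 197 dz -146
1.6 dy 210 dz -144
```

```bash
python3 -m crank '[{"jaw":7,"dx":0,"dy":1,"dz":-8,"yaw":0},{"jaw":7,"dx":0,"dy":4,"dz":-17,"yaw":0},{"jaw":7,"dx":0,"dy":6,"dz":-25,"yaw":0},{"jaw":7,"dx":0,"dy":9,"dz":-34,"yaw":0},{"jaw":7,"dx":0,"dy":13,"dz":-42,"yaw":0},{"jaw":7,"dx":0,"dy":17,"dz":-50,"yaw":0},{"jaw":7,"dx":0,"dy":21,"dz":-58,"yaw":0},{"jaw":7,"dx":0,"dy":25,"dz":-66,"yaw":0},{"jaw":7,"dx":0,"dy":30,"dz":-73,"yaw":0},{"jaw":7,"dx":0,"dy":36,"dz":-80,"yaw":0}]'
python3 -m crank '[{"jaw":7,"dx":0,"dy":5,"dz":-7,"yaw":0},{"jaw":7,"dx":0,"dy":12,"dz":-14,"yaw":0},{"jaw":7,"dx":0,"dy":18,"dz":-20,"yaw":0},{"jaw":7,"dx":0,"dy":24,"dz":-26,"yaw":0},{"jaw":7,"dx":0,"dy":32,"dz":-31,"yaw":0},{"jaw":7,"dx":0,"dy":39,"dz":-36,"yaw":0},{"jaw":7,"dx":0,"dy":46,"dz":-41,"yaw":0},{"jaw":7,"dx":0,"dy":54,"dz":-46,"yaw":0},{"jaw":7,"dx":0,"dy":62,"dz":-50,"yaw":0},{"jaw":7,"dx":0,"dy":70,"dz":-53,"yaw":0}]'
```

```text
time: 8.5
tool_pos: [0.4975, -0.0773, 0.1622]
eef_rot: [-3.135, 0.0, 1.741]
force: [-13.7, -5.7, 7.3]
finger_gap: 0.0093
finger_force: 25.1
time: 9.5
tool_pos: [0.5686, -0.0646, 0.2174]
eef_rot: [-3.142, 0.0, 1.74]
force: [-9.5, 0.8, 14.1]
finger_gap: 0.0086
finger_force: 26.0
```

```bash
python3 -m crank '[{"jaw":7,"dx":0,"dy":8,"dz":-6,"yaw":0},{"jaw":7,"dx":0,"dy":16,"dz":-9,"yaw":0},{"jaw":7,"dx":0,"dy":25,"dz":-12,"yaw":0},{"jaw":7,"dx":0,"dy":34,"dz":-14,"yaw":0},{"jaw":7,"dx":0,"dy":42,"dz":-15,"yaw":0},{"jaw":7,"dx":0,"dy":51,"dz":-17,"yaw":0},{"jaw":7,"dx":0,"dy":60,"dz":-17,"yaw":0},{"jaw":7,"dx":0,"dy":69,"dz":-17,"yaw":0},{"jaw":7,"dx":0,"dy":78,"dz":-17,"yaw":0},{"jaw":7,"dx":0,"dy":87,"dz":-17,"yaw":0}]'
python3 -m crank '[{"jaw":7,"dx":0,"dy":6,"dz":0,"yaw":0},{"jaw":7,"dx":0,"dy":11,"dz":1,"yaw":0},{"jaw":7,"dx":0,"dy":16,"dz":1,"yaw":0},{"jaw":7,"dx":0,"dy":20,"dz":2,"yaw":0},{"jaw":7,"dx":0,"dy":24,"dz":3,"yaw":0},{"jaw":7,"dx":0,"dy":27,"dz":3,"yaw":0},{"jaw":7,"dx":0,"dy":27,"dz":3,"yaw":0}]'
```

```text
time: 10.5
tool_pos: [0.6553, -0.0491, 0.2317]
eef_rot: [-3.141, -0.002, 1.741]
force: [-3.0, 3.1, -1.4]
finger_gap: 0.0088
finger_force: 24.8
time: 11.2
tool_pos: [0.6793, -0.0448, 0.2279]
eef_rot: [-3.134, -0.003, 1.741]
force: [-13.3, 3.5, 1.8]
finger_gap: 0.0089
finger_force: 25.1
```

```bash
python3 -m crank '[{"jaw":40,"dx":0,"dy":-1,"dz":0,"yaw":0},{"jaw":40,"dx":0,"dy":-1,"dz":0,"yaw":0},{"jaw":40,"dx":0,"dy":-1,"dz":-20,"yaw":0},{"jaw":40,"dx":0,"dy":-1,"dz":-50,"yaw":0},{"jaw":40,"dx":0,"dy":-1,"dz":-70,"yaw":0},{"jaw":40,"dx":0,"dy":-1,"dz":-70,"yaw":0}]'
python3 - <<'E'
from h import *
# case estimate: bar closed (0.4650,-0.0845), yaw 10.2
im,d,c=snap('top','t2.png')
for r in env.trace('blue0_mid','top')[:5]+env.trace('white_mid','top')[:2]:
    P=cloud(c,d,r['mask']);print(r['conf'],np.round(r['centre']),np.percentile(P,[5,50,95],axis=0).round(3).tolist())
cv2.imwrite('pics/t2c.png',cv2.resize(cv2.imread('pics/t2.png')[120:330,190:400],(600,600)))
go([.48,-.05,.25],190)
E
```

```text
time: 11.8
tool_pos: [0.6823, -0.0464, 0.3027]
eef_rot: [3.133, 0.003, 1.74]
force: [1.4, -0.8, 0.6]
finger_gap: 0.04
finger_force: 0.0
0.64 [306. 197.] [[0.56, -0.175, 0.041], [0.585, -0.161, 0.051], [0.614, -0.147, 0.079]]
dxyz [  29.9 -198.4   47.4] yaw -90.3 | at [ 0.6806 -0.0461  0.2973] yaw 99.7 t 11.9
```

View pics/t2c.png

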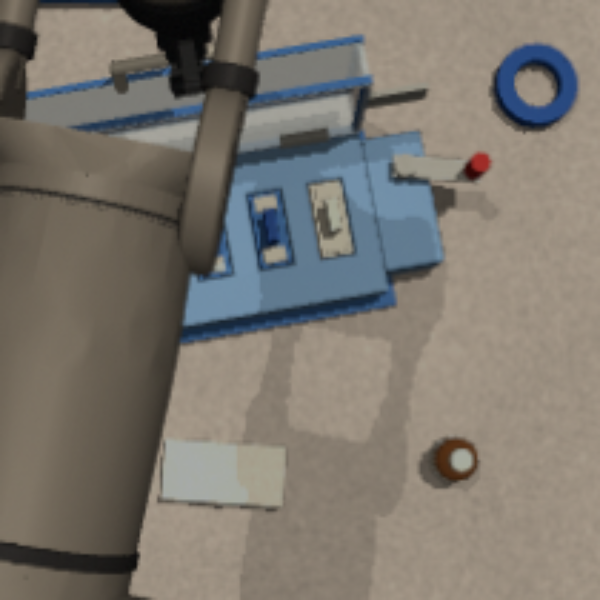

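The cover is up, and the blue fins plus the white one at crop (330,215) are exposed. I'll back off, turn to fin orientation and look.

```bash
python3 -m crank '[{"jaw":40,"dx":3,"dy":-20,"dz":0,"yaw":-8.2},{"jaw":40,"dx":6,"dy":-40,"dz":0,"yaw":-16.4},{"jaw":40,"dx":9,"dy":-60,"dz":0,"yaw":-24.6},{"jaw":40,"dx":12,"dy":-80,"dz":0,"yaw":-32.8},{"jaw":40,"dx":15,"dy":-100,"dz":10,"yaw":-41},{"jaw":40,"dx":18,"dy":-120,"dz":20,"yaw":-49.2},{"jaw":40,"dx":21,"dy":-140,"dz":30,"yaw":-57.4},{"jaw":40,"dx":24,"dy":-160,"dz":40,"yaw":-65.6},{"jaw":40,"dx":27,"dy":-180,"dz":47,"yaw":-73.8},{"jaw":40,"dx":30,"dy":-198,"dz":47,"yaw":-82}]'
python3 -m crank '[{"jaw":40,"dx":0,"dy":0,"dz":0,"yaw":-8.3},{"jaw":40,"dx":0,"dy":0,"dz":0,"yaw":-8.3},{"jaw":40,"dx":0,"dy":0,"dz":0,"yaw":-8.3}]'
python3 - <<'E'
from h import *
im,d,c=snap('wrist','w3.png')
for n in('blue0_mid','white_mid'):
    for r in env.trace(n,'wrist')[:5]:
        P=cloud(c,d,r['mask']);T=P[(P[:,2]>.068)&(P[:,2]<.09)];print(n,round(r['conf'],2),np.round(r['centre']),np.median(P,0).round(3),len(T), T.mean(0).round(4) if len(T) else'', cv2.minAreaRect(T[:,:2].astype(np.float32)) if len(T)>5 else '')
s=env.observe();print(s['tool_pos'],s['eef_rot'],s['joints'])
E
```

```text
time: 12.95
tool_pos: [0.4783, -0.0495, 0.2489]
eef_rot: [3.14, -0.004, -3.106]
force: [-0.9, 0.1, -0.4]
finger_gap: 0.0399
finger_force: 0.0
time: 13.25
tool_pos: [0.4803, -0.0497, 0.2506]
eef_rot: [3.141, -0.001, -2.971]
force: [-0.1, 0.4, 0.0]
finger_gap: 0.0395
finger_force: 0.0
blue0_mid 0.71 [259. 253.] [ 0.565 -0.063  0.051] 231 [ 0.5702 -0.0631  0.0771] ((0.5724861025810242, -0.06306758522987366), (0.026563579216599464, 0.00911130290478468), 10.743608474731445)
white_mid 0.94 [170. 256.] [ 0.584 -0.158  0.051] 283 [ 0.5888 -0.16    0.0766] ((0.5904018878936768, -0.1609729379415512), (0.026036255061626434, 0.009860657155513763), 8.94813346862793)
[ 0.48057626 -0.04972587  0.25089939] [ 3.14147112e+00 -5.32729503e-04 -2.96930143e+00] [-2.61832284e-01  2.65235253e-01  1.63266113e+00 -1.20162045e-04
  1.24423071e+00 -2.00488123e+00]
```

View pics/w3.png

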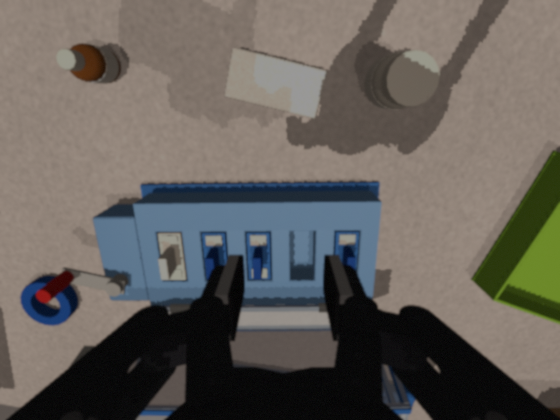

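Fins show at pixels (347,250), (259,255) and (213,250) in blue, plus white at (170,256); the pocket at 302 is empty. The case fits at centre (0.5725,-0.063) with yaw 10.4°. I'll take the y=+100 cartridge first.

Run:
```python
from h import *
go([.5545,.0354,.12],190.4); go([.5545,.0354,.073],190.4)
```

```text
dxyz [-87.5  71.2 130.9] yaw -0.5 | at [ 0.4806 -0.0497  0.2509] yaw -170.1 t 13.4
dxyz [-87.5  71.2 177.9] yaw -0.5 | at [ 0.4806 -0.0497  0.2509] yaw -170.1 t 13.4
```

```bash
python3 -m crank '[{"jaw":34,"dx":-29,"dy":24,"dz":20,"yaw":-0.5},{"jaw":34,"dx":-58,"dy":48,"dz":50,"yaw":-0.5},{"jaw":34,"dx":-87.5,"dy":71,"dz":90,"yaw":-0.5},{"jaw":34,"dx":-87.5,"dy":71,"dz":125,"yaw":-0.5},{"jaw":34,"dx":-87.5,"dy":71,"dz":140,"yaw":-0.5},{"jaw":34,"dx":-87.5,"dy":71,"dz":140,"yaw":-0.5}]'
python3 - <<'E'
from h import *
im,d,c=snap('wrist','w4.png')
for r in env.trace('blue0_mid','wrist')[:5]:
    P=cloud(c,d,r['mask']);T=P[(P[:,2]>.068)&(P[:,2]<.09)];print(round(r['conf'],2),np.round(r['centre']),len(T), T.mean(0).round(4) if len(T) else'', cv2.minAreaRect(T[:,:2].astype(np.float32)) if len(T)>5 else '')
go([.5545,.0354,.073],190.4)
E
```

```text
time: 14.0
tool_pos: [0.5528, 0.0359, 0.1082]
eef_rot: [3.14, -0.006, -2.959]
force: [-0.4, -0.6, -0.2]
finger_gap: 0.0344
finger_force: 0.0
0.52 [ 78. 357.] 1902 [ 0.6787 -0.078   0.0783] ((0.6629360914230347, -0.02839447557926178), (0.02262101322412491, 0.23141270875930786), 18.56053352355957)
0.38 [ 45. 242.] 1310 [ 0.5804 -0.1102  0.0757] ((0.5819435715675354, -0.11202345788478851), (0.026648083701729774, 0.011561684310436249), 8.939704895019531)
dxyz [ 0.2  0.1 38.6] yaw 0.0 | at [0.5547 0.0353 0.1116] yaw -169.6 t 14.1
```

```bash
python3 -m crank '[{"jaw":34,"dx":0,"dy":0,"dz":15,"yaw":0},{"jaw":34,"dx":0,"dy":0,"dz":30,"yaw":0},{"jaw":34,"dx":0,"dy":0,"dz":38,"yaw":0},{"jaw":34,"dx":0,"dy":0,"dz":38,"yaw":0},{"jaw":6,"dx":0,"dy":0,"dz":38,"yaw":0},{"jaw":5,"dx":0,"dy":0,"dz":38,"yaw":0},{"jaw":5,"dx":0,"dy":0,"dz":38,"yaw":0},{"jaw":5,"dx":0,"dy":0,"dz":38,"yaw":0}]' 45
python3 -m crank '[{"jaw":5,"dx":0,"dy":0,"dz":-8,"yaw":0},{"jaw":5,"dx":0,"dy":0,"dz":-16,"yaw":0},{"jaw":5,"dx":0,"dy":0,"dz":-24,"yaw":0},{"jaw":5,"dx":0,"dy":0,"dz":-32,"yaw":0},{"jaw":5,"dx":0,"dy":0,"dz":-50,"yaw":0},{"jaw":5,"dx":0,"dy":0,"dz":-80,"yaw":0},{"jaw":5,"dx":0,"dy":0,"dz":-110,"yaw":0},{"jaw":5,"dx":0,"dy":0,"dz":-110,"yaw":0}]'
python3 - <<'E'
from h import *
im,d,c=snap('top','t3.png')
for r in env.trace('basket','top')[:2]:
    P=cloud(c,d,r['mask']);Q=P[(P[:,2]>.035)&(P[:,2]<.06)];print(r['conf'],np.percentile(P,[2,98],axis=0).round(3).tolist(),len(Q)>5 and cv2.minAreaRect(Q[:,:2].astype(np.float32)))
E
```

```text
time: 14.9
tool_pos: [0.555, 0.0353, 0.0744]
eef_rot: [-3.141, 0.002, -2.958]
force: [-0.6, -0.3, 5.7]
finger_gap: 0.0083
finger_force: 48.0
time: 15.7
tool_pos: [0.5565, 0.0353, 0.1881]
eef_rot: [-3.139, 0.008, -2.958]
force: [0.5, -0.1, 0.4]
finger_gap: 0.0082
finger_force: 47.0
0.58 [[0.411, 0.239, 0.0], [0.607, 0.451, 0.052]] ((0.5092836618423462, 0.34480398893356323), (0.20462970435619354, 0.1901545375585556), 77.98912811279297)
```

The basket has been knocked to (0.509, 0.345), yaw −12°, so I'll use that pose.

Run:
```python
from h import *
go([.562,.380,.19],168); go([.562,.380,.06],168)
```

```text
dxyz [-70.3 337.5  -6. ] yaw 22.5 | at [0.5544 0.0354 0.1841] yaw -169.5 t 15.8
dxyz [-70.1 337.5 124. ] yaw 22.5 | at [0.5544 0.0354 0.1841] yaw -169.5 t 15.8
```

```bash
python3 -m crank '[{"jaw":5,"dx":-8,"dy":40,"dz":0,"yaw":3},{"jaw":5,"dx":-16,"dy":80,"dz":0,"yaw":6},{"jaw":5,"dx":-25,"dy":120,"dz":0,"yaw":9},{"jaw":5,"dx":-33,"dy":160,"dz":0,"yaw":12},{"jaw":5,"dx":-42,"dy":200,"dz":0,"yaw":15},{"jaw":5,"dx":-50,"dy":240,"dz":0,"yaw":18},{"jaw":5,"dx":-58,"dy":280,"dz":0,"yaw":20},{"jaw":5,"dx":-66,"dy":315,"dz":0,"yaw":22.5},{"jaw":5,"dx":-70,"dy":337,"dz":0,"yaw":22.5},{"jaw":5,"dx":-70,"dy":337,"dz":0,"yaw":22.5}]'
python3 - <<'E'
from h import *
im,d,c=snap('wrist','w5.png')
print(env.observe()['finger_gap'])
for r in env.trace('basket','wrist')[:2]:
    P=cloud(c,d,r['mask']);Q=P[(P[:,2]>.035)&(P[:,2]<.06)];print(r['conf'],len(Q)>5 and cv2.minAreaRect(Q[:,:2].astype(np.float32)))
go([.562,.380,.060],168)
E
```

```text
time: 16.8
tool_pos: [0.5602, 0.3823, 0.1809]
eef_rot: [-3.14, -0.003, 2.936]
force: [0.1, -0.5, -1.7]
finger_gap: 0.0079
finger_force: 47.0
0.007791652897250385
0.8 ((0.5118769407272339, 0.34520694613456726), (0.20109201967716217, 0.1905929148197174), 78.7181167602539)
dxyz [ -1.1   1.2 121.5] yaw 0.1 | at [0.561  0.3793 0.1815] yaw 168.1 t 16.9
```

View pics/w5.png

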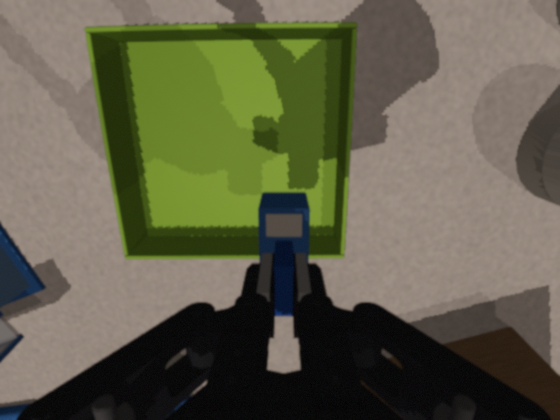

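The cartridge hangs level over its slot at (284,225), with the basket walls clear. Lower and release.

```bash
python3 -m crank '[{"jaw":5,"dx":0,"dy":0,"dz":40,"yaw":0},{"jaw":5,"dx":0,"dy":0,"dz":80,"yaw":0},{"jaw":5,"dx":0,"dy":0,"dz":105,"yaw":0},{"jaw":5,"dx":0,"dy":0,"dz":117,"yaw":0},{"jaw":5,"dx":0,"dy":0,"dz":122.5,"yaw":0},{"jaw":5,"dx":0,"dy":0,"dz":122.5,"yaw":0}]'
python3 -m crank '[{"jaw":20,"dx":0,"dy":0,"dz":0,"yaw":0},{"jaw":34,"dx":0,"dy":0,"dz":0,"yaw":0},{"jaw":34,"dx":0,"dy":0,"dz":0,"yaw":0},{"jaw":34,"dx":0,"dy":0,"dz":-30,"yaw":0},{"jaw":34,"dx":0,"dy":0,"dz":-80,"yaw":0},{"jaw":34,"dx":0,"dy":0,"dz":-120,"yaw":0},{"jaw":34,"dx":0,"dy":0,"dz":-120,"yaw":0}]'
python3 - <<'E'
from h import *
go([.5725,-.063,.12],190.4)
E
```

```text
time: 17.5
tool_pos: [0.5622, 0.379, 0.061]
eef_rot: [-3.142, 0.0, 2.931]
force: [0.4, -0.2, -0.7]
finger_gap: 0.008
finger_force: 47.0
time: 18.2
tool_pos: [0.5645, 0.3811, 0.1891]
eef_rot: [3.133, 0.011, 2.932]
force: [0.3, -0.0, 0.8]
finger_gap: 0.0342
finger_force: 0.0
dxyz [ -99.4 -433.4   66.3] yaw -22.4 | at [0.5645 0.3811 0.1891] yaw 168.0 t 18.2
```

```bash
python3 -m crank '[{"jaw":34,"dx":-10,"dy":-43,"dz":0,"yaw":-2},{"jaw":34,"dx":-20,"dy":-86,"dz":0,"yaw":-5},{"jaw":34,"dx":-30,"dy":-130,"dz":0,"yaw":-8},{"jaw":34,"dx":-40,"dy":-173,"dz":0,"yaw":-11},{"jaw":34,"dx":-51,"dy":-216,"dz":0,"yaw":-14},{"jaw":34,"dx":-61,"dy":-260,"dz":0,"yaw":-17},{"jaw":34,"dx":-71,"dy":-303,"dz":0,"yaw":-20},{"jaw":34,"dx":-81,"dy":-346,"dz":0,"yaw":-22.4},{"jaw":34,"dx":-91,"dy":-390,"dz":20,"yaw":-22.4},{"jaw":34,"dx":-101,"dy":-431.5,"dz":50,"yaw":-22.4}]'
python3 -m crank '[{"jaw":34,"dx":0,"dy":0,"dz":15,"yaw":0},{"jaw":34,"dx":0,"dy":0,"dz":22,"yaw":0},{"jaw":34,"dx":0,"dy":0,"dz":22,"yaw":0}]'
python3 - <<'E'
from h import *
for i in range(4):
    go([.5725,-.063,.073],190.4); env.get_image('wrist')
E
```

```text
time: 19.2
tool_pos: [0.5716, -0.064, 0.1332]
eef_rot: [-3.139, 0.004, -2.96]
force: [-0.3, -0.2, -0.3]
finger_gap: 0.0341
finger_force: 0.0
time: 19.5
tool_pos: [0.5702, -0.0613, 0.1092]
eef_rot: [3.141, -0.002, -2.96]
force: [0.3, 1.0, -0.2]
finger_gap: 0.0339
finger_force: 0.0
dxyz [-2.  -2.1 36.2] yaw 0.0 | at [ 0.5702 -0.0613  0.1092] yaw -169.6 t 19.5
dxyz [-1.3 -2.2 37.2] yaw 0.1 | at [ 0.5708 -0.0611  0.1102] yaw -169.5 t 19.6
dxyz [-0.8 -2.3 37.8] yaw 0.1 | at [ 0.5712 -0.0609  0.1108] yaw -169.5 t 19.6
dxyz [-0.7 -2.2 38.1] yaw 0.1 | at [ 0.5714 -0.061   0.1111] yaw -169.5 t 19.6
```

```bash
python3 -m crank '[{"jaw":34,"dx":-1,"dy":-2,"dz":15,"yaw":0},{"jaw":34,"dx":-1,"dy":-2,"dz":30,"yaw":0},{"jaw":34,"dx":-1,"dy":-2,"dz":38,"yaw":0},{"jaw":34,"dx":-1,"dy":-2,"dz":38,"yaw":0},{"jaw":6,"dx":-1,"dy":-2,"dz":38,"yaw":0},{"jaw":5,"dx":-1,"dy":-2,"dz":38,"yaw":0},{"jaw":5,"dx":-1,"dy":-2,"dz":38,"yaw":0},{"jaw":5,"dx":-1,"dy":-2,"dz":38,"yaw":0}]' 45
python3 -m crank '[{"jaw":5,"dx":0,"dy":0,"dz":-8,"yaw":0},{"jaw":5,"dx":0,"dy":0,"dz":-16,"yaw":0},{"jaw":5,"dx":0,"dy":0,"dz":-24,"yaw":0},{"jaw":5,"dx":0,"dy":0,"dz":-32,"yaw":0},{"jaw":5,"dx":0,"dy":0,"dz":-50,"yaw":0},{"jaw":5,"dx":0,"dy":0,"dz":-80,"yaw":0},{"jaw":5,"dx":0,"dy":0,"dz":-110,"yaw":0},{"jaw":5,"dx":0,"dy":0,"dz":-110,"yaw":0}]'
python3 - <<'E'
from h import *
im,d,c=snap('top')
for r in env.trace('basket','top')[:2]:
    P=cloud(c,d,r['mask']);Q=P[(P[:,2]>.035)&(P[:,2]<.06)];print(r['conf'],np.percentile(P,[2,98],axis=0).round(3).tolist(),len(Q)>5 and cv2.minAreaRect(Q[:,:2].astype(np.float32)))
go([.474,.398,.185],168)
E
```

```text
time: 20.5
tool_pos: [0.5726, -0.0636, 0.0728]
eef_rot: [-3.141, 0.001, -2.96]
force: [-0.3, 0.3, 3.5]
finger_gap: 0.0077
finger_force: 50.3
time: 21.3
tool_pos: [0.5743, -0.0641, 0.187]
eef_rot: [-3.138, 0.008, -2.96]
force: [0.4, -0.2, 0.2]
finger_gap: 0.0079
finger_force: 49.8
0.76 [[0.411, 0.238, 0.0], [0.609, 0.451, 0.052]] ((0.508781909942627, 0.34505823254585266), (0.20374391973018646, 0.19103604555130005), 78.21092224121094)
0.69 [[0.615, -0.219, 0.05], [0.701, 0.083, 0.228]] ((0.6519550085067749, -0.04867549240589142), (0.03570527583360672, 0.26356080174446106), 10.627692222595215)
dxyz [ 13.3 471.8  -2.5] yaw 22.4 | at [ 0.5722 -0.0636  0.1829] yaw -169.6 t 21.4
```

```bash
python3 -m crank '[{"jaw":5,"dx":1,"dy":40,"dz":0,"yaw":2},{"jaw":5,"dx":3,"dy":85,"dz":0,"yaw":5},{"jaw":5,"dx":4,"dy":130,"dz":0,"yaw":8},{"jaw":5,"dx":5,"dy":175,"dz":0,"yaw":11},{"jaw":5,"dx":6,"dy":220,"dz":0,"yaw":14},{"jaw":5,"dx":8,"dy":265,"dz":0,"yaw":17},{"jaw":5,"dx":9,"dy":310,"dz":0,"yaw":20},{"jaw":5,"dx":10,"dy":355,"dz":0,"yaw":22.4},{"jaw":5,"dx":12,"dy":400,"dz":0,"yaw":22.4},{"jaw":5,"dx":13,"dy":445,"dz":0,"yaw":22.4}]'
python3 - <<'E'
from h import *
env.get_image('wrist');env.get_image('wrist')
go([.474,.398,.061],168)
E
```

```text
time: 22.4
tool_pos: [0.4776, 0.3731, 0.1805]
eef_rot: [-3.139, -0.002, 2.932]
force: [1.4, 0.6, -0.7]
finger_gap: 0.0079
finger_force: 49.7
dxyz [  6.5  20.8 119.3] yaw 0.3 | at [0.4764 0.3763 0.1803] yaw 168.3 t 22.5
```

```bash
python3 -m crank '[{"jaw":5,"dx":6,"dy":22,"dz":20,"yaw":0},{"jaw":5,"dx":6,"dy":22,"dz":60,"yaw":0},{"jaw":5,"dx":6,"dy":22,"dz":95,"yaw":0},{"jaw":5,"dx":6,"dy":22,"dz":112,"yaw":0},{"jaw":5,"dx":6,"dy":22,"dz":119,"yaw":0},{"jaw":5,"dx":6,"dy":22,"dz":122,"yaw":0},{"jaw":5,"dx":6,"dy":22,"dz":122,"yaw":0}]'
python3 -c "
from h import *
go([.474,.398,.059],168)"
```

```text
time: 23.2
tool_pos: [0.4781, 0.3943, 0.0603]
eef_rot: [3.141, 0.0, 2.932]
force: [-0.1, 0.4, 0.3]
finger_gap: 0.0079
finger_force: 49.8
dxyz [4.8 2.8 1.3] yaw -0.0 | at [0.4781 0.3943 0.0603] yaw 168.0 t 23.2
```

```bash
python3 -m crank '[{"jaw":20,"dx":0,"dy":0,"dz":1,"yaw":0},{"jaw":34,"dx":0,"dy":0,"dz":1,"yaw":0},{"jaw":34,"dx":0,"dy":0,"dz":1,"yaw":0},{"jaw":34,"dx":0,"dy":0,"dz":-30,"yaw":0},{"jaw":34,"dx":0,"dy":0,"dz":-80,"yaw":0},{"jaw":34,"dx":0,"dy":0,"dz":-120,"yaw":0},{"jaw":34,"dx":0,"dy":0,"dz":-120,"yaw":0}]'
python3 - <<'E'
from h import *
env.get_image('wrist');env.get_image('wrist')
go([.5817,-.112,.115],190.4)
E
```

```text
time: 23.9
tool_pos: [0.4803, 0.3963, 0.1873]
eef_rot: [3.133, 0.009, 2.932]
force: [-0.4, 0.3, -0.2]
finger_gap: 0.0336
finger_force: 0.0
dxyz [-206.7 -474.3   65.9] yaw -22.4 | at [0.478  0.3948 0.1814] yaw 168.0 t 24.0
```

```bash
python3 -m crank '[{"jaw":34,"dx":-19,"dy":-43,"dz":0,"yaw":-2},{"jaw":34,"dx":-38,"dy":-86,"dz":0,"yaw":-5},{"jaw":34,"dx":-57,"dy":-130,"dz":0,"yaw":-8},{"jaw":34,"dx":-76,"dy":-173,"dz":0,"yaw":-11},{"jaw":34,"dx":-94,"dy":-216,"dz":0,"yaw":-14},{"jaw":34,"dx":-113,"dy":-260,"dz":0,"yaw":-17},{"jaw":34,"dx":-132,"dy":-303,"dz":0,"yaw":-20},{"jaw":34,"dx":-151,"dy":-346,"dz":0,"yaw":-22.4},{"jaw":34,"dx":-170,"dy":-390,"dz":0,"yaw":-22.4},{"jaw":34,"dx":-189,"dy":-433,"dz":10,"yaw":-22.4}]'
python3 -c "
from h import *
env.get_image('wrist');env.get_image('wrist')
go([.5817,-.112,.111],190.4)"
```

```text
time: 25.0
tool_pos: [0.5724, -0.0703, 0.1694]
eef_rot: [3.141, -0.0, -2.96]
force: [0.7, 0.2, -0.3]
finger_gap: 0.0342
finger_force: 0.0
dxyz [ -3.2 -39.6  56.1] yaw -0.3 | at [ 0.5719 -0.0735  0.1671] yaw -169.9 t 25.1
```

```bash
python3 -m crank '[{"jaw":34,"dx":-3,"dy":-39.5,"dz":15,"yaw":0},{"jaw":34,"dx":-3,"dy":-39.5,"dz":45,"yaw":0},{"jaw":34,"dx":-3,"dy":-39.5,"dz":58,"yaw":0},{"jaw":34,"dx":-3,"dy":-39.5,"dz":58,"yaw":0}]'
python3 - <<'E'
from h import *
for i in range(4):
    go([.5817,-.112,.073],190.4); env.get_image('wrist')
E
```

```text
time: 25.5
tool_pos: [0.5805, -0.1051, 0.109]
eef_rot: [3.138, -0.006, -2.96]
force: [0.8, -0.2, 0.5]
finger_gap: 0.0336
finger_force: 0.0
dxyz [-0.2 -7.1 36. ] yaw 0.0 | at [ 0.5805 -0.1051  0.109 ] yaw -169.6 t 25.5
dxyz [ 1.1 -6.6 37.9] yaw 0.1 | at [ 0.5817 -0.1053  0.1109] yaw -169.5 t 25.6
dxyz [ 1.9 -6.2 39.1] yaw 0.1 | at [ 0.5825 -0.1055  0.1121] yaw -169.5 t 25.6
dxyz [ 2.4 -5.9 39.9] yaw 0.1 | at [ 0.583  -0.1058  0.1129] yaw -169.5 t 25.6
```

```bash
python3 -m crank '[{"jaw":34,"dx":1.5,"dy":-6,"dz":10,"yaw":0},{"jaw":34,"dx":1.5,"dy":-6,"dz":20,"yaw":0},{"jaw":34,"dx":1.5,"dy":-6,"dz":20,"yaw":0},{"jaw":34,"dx":1.5,"dy":-6,"dz":20,"yaw":0}]'
python3 - <<'E'
from h import *
for i in range(3):
    go([.5817,-.112,.073],190.4); env.get_image('wrist')
E
```

```text
time: 26.1
tool_pos: [0.5819, -0.1128, 0.0916]
eef_rot: [3.141, -0.001, -2.96]
force: [-0.3, 0.2, -0.1]
finger_gap: 0.034
finger_force: 0.0
dxyz [ 0.   0.8 18.6] yaw -0.0 | at [ 0.5819 -0.1128  0.0916] yaw -169.6 t 26.1
dxyz [ 0.3  0.9 18.9] yaw -0.0 | at [ 0.5822 -0.1128  0.0919] yaw -169.6 t 26.1
dxyz [ 0.5  0.9 19.2] yaw -0.0 | at [ 0.5823 -0.1128  0.0922] yaw -169.6 t 26.2
```

```bash
python3 -m crank '[{"jaw":34,"dx":0,"dy":0.5,"dz":12,"yaw":0},{"jaw":34,"dx":0,"dy":0.5,"dz":18.5,"yaw":0},{"jaw":34,"dx":0,"dy":0.5,"dz":18.5,"yaw":0},{"jaw":6,"dx":0,"dy":0.5,"dz":18.5,"yaw":0},{"jaw":5,"dx":0,"dy":0.5,"dz":18.5,"yaw":0},{"jaw":5,"dx":0,"dy":0.5,"dz":18.5,"yaw":0},{"jaw":5,"dx":0,"dy":0.5,"dz":18.5,"yaw":0}]' 45
python3 -m crank '[{"jaw":5,"dx":0,"dy":0,"dz":-8,"yaw":0},{"jaw":5,"dx":0,"dy":0,"dz":-16,"yaw":0},{"jaw":5,"dx":0,"dy":0,"dz":-24,"yaw":0},{"jaw":5,"dx":0,"dy":0,"dz":-32,"yaw":0},{"jaw":5,"dx":0,"dy":0,"dz":-50,"yaw":0},{"jaw":5,"dx":0,"dy":0,"dz":-80,"yaw":0},{"jaw":5,"dx":0,"dy":0,"dz":-110,"yaw":0},{"jaw":5,"dx":0,"dy":0,"dz":-110,"yaw":0}]'
python3 - <<'E'
from h import *
im,d,c=snap('top')
for r in env.trace('basket','top')[:1]:
    P=cloud(c,d,r['mask']);Q=P[(P[:,2]>.035)&(P[:,2]<.06)];print(r['conf'],np.percentile(P,[2,98],axis=0).round(3).tolist(),len(Q)>5 and cv2.minAreaRect(Q[:,:2].astype(np.float32)))
go([.544,.292,.185],168)
E
```

```text
time: 26.95
tool_pos: [0.5822, -0.1123, 0.0737]
eef_rot: [-3.141, 0.0, -2.96]
force: [-0.1, 0.4, -0.0]
finger_gap: 0.0081
finger_force: 49.3
time: 27.75
tool_pos: [0.5843, -0.113, 0.1888]
eef_rot: [-3.137, 0.008, -2.96]
force: [0.2, -0.0, 0.5]
finger_gap: 0.008
finger_force: 49.4
0.83 [[0.411, 0.238, -0.0], [0.609, 0.452, 0.053]] ((0.509319007396698, 0.34431159496307373), (0.20397081971168518, 0.1901596635580063), 78.05286407470703)
dxyz [-35.3 404.6  -0.8] yaw 22.4 | at [ 0.5823 -0.1123  0.1845] yaw -169.6 t 27.9
```

```bash
python3 -m crank '[{"jaw":5,"dx":-3,"dy":40,"dz":0,"yaw":2},{"jaw":5,"dx":-7,"dy":85,"dz":0,"yaw":5},{"jaw":5,"dx":-11,"dy":130,"dz":0,"yaw":8},{"jaw":5,"dx":-15,"dy":175,"dz":0,"yaw":11},{"jaw":5,"dx":-19,"dy":220,"dz":0,"yaw":14},{"jaw":5,"dx":-23,"dy":265,"dz":0,"yaw":17},{"jaw":5,"dx":-27,"dy":310,"dz":0,"yaw":20},{"jaw":5,"dx":-31,"dy":355,"dz":0,"yaw":22.4},{"jaw":5,"dx":-35,"dy":404,"dz":0,"yaw":22.4},{"jaw":5,"dx":-35,"dy":404,"dz":0,"yaw":22.4}]'
python3 -m crank '[{"jaw":5,"dx":0,"dy":0,"dz":0,"yaw":0},{"jaw":5,"dx":0,"dy":0,"dz":40,"yaw":0},{"jaw":5,"dx":0,"dy":0,"dz":60,"yaw":0},{"jaw":5,"dx":0,"dy":0,"dz":60,"yaw":0}]'
python3 -c "
from h import *
snap('wrist','w6.png');env.get_image('wrist')
go([.544,.292,.059],168)"
```

```text
time: 28.85
tool_pos: [0.5414, 0.2968, 0.1819]
eef_rot: [3.141, -0.003, 2.938]
force: [-1.2, 0.1, -0.2]
finger_gap: 0.0079
finger_force: 49.4
time: 29.25
tool_pos: [0.5418, 0.2888, 0.1197]
eef_rot: [-3.137, -0.007, 2.93]
force: [0.3, -0.1, 0.1]
finger_gap: 0.008
finger_force: 49.4
dxyz [ 0.4  1.9 64.6] yaw -0.1 | at [0.544  0.2901 0.1236] yaw 167.9 t 29.4
```

View pics/w6.png

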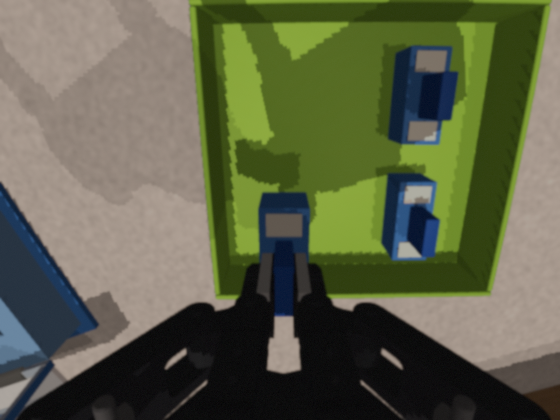

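The first two cartridges stand upright at (425,95) and (410,215). The third hangs clear of them and the walls at (284,225).

```bash
python3 -m crank '[{"jaw":5,"dx":0,"dy":2,"dz":25,"yaw":0},{"jaw":5,"dx":0,"dy":2,"dz":45,"yaw":0},{"jaw":5,"dx":0,"dy":2,"dz":57,"yaw":0},{"jaw":5,"dx":0,"dy":2,"dz":63,"yaw":0},{"jaw":5,"dx":0,"dy":2,"dz":63,"yaw":0}]'
python3 -m crank '[{"jaw":20,"dx":0,"dy":0,"dz":1,"yaw":0},{"jaw":34,"dx":0,"dy":0,"dz":1,"yaw":0},{"jaw":34,"dx":0,"dy":0,"dz":1,"yaw":0},{"jaw":34,"dx":0,"dy":0,"dz":-30,"yaw":0},{"jaw":34,"dx":0,"dy":0,"dz":-80,"yaw":0},{"jaw":34,"dx":0,"dy":0,"dz":-125,"yaw":0},{"jaw":34,"dx":0,"dy":0,"dz":-170,"yaw":0},{"jaw":34,"dx":0,"dy":0,"dz":-210,"yaw":0},{"jaw":34,"dx":0,"dy":0,"dz":-235,"yaw":0},{"jaw":34,"dx":0,"dy":0,"dz":-235,"yaw":0}]'
python3 - <<'E'
from h import *
im,d,c=snap('top','t4.png')
P=cloud(c,d)
B=P[(P[:,2]>.20)&(P[:,2]<.24)&(P[:,0]>.62)&(P[:,0]<.73)&(P[:,1]<.02)&(P[:,1]>-.13)]
print(len(B),B.mean(0) if len(B) else '')
if len(B)>5: print(cv2.minAreaRect(B[:,:2].astype(np.float32)),B[:,2].max())
go([.681,-.046,.30],100)
E
```

```text
time: 29.85
tool_pos: [0.5443, 0.2931, 0.0607]
eef_rot: [-3.142, 0.0, 2.932]
force: [0.4, -0.6, 0.0]
finger_gap: 0.0083
finger_force: 49.4
time: 30.85
tool_pos: [0.5453, 0.294, 0.3008]
eef_rot: [3.136, 0.008, 2.932]
force: [-0.2, -0.4, -0.2]
finger_gap: 0.0337
finger_force: 0.0
277 [ 0.67601512 -0.04452375  0.22518741]
((0.676558792591095, -0.04424368217587471), (0.01241237297654152, 0.09995090216398239), 11.096362113952637) 0.2327882454668792
dxyz [-204.1 -303.8   -2. ] yaw 68.0 | at [0.5445 0.2936 0.2979] yaw 168.0 t 30.9
```

View pics/t4.png

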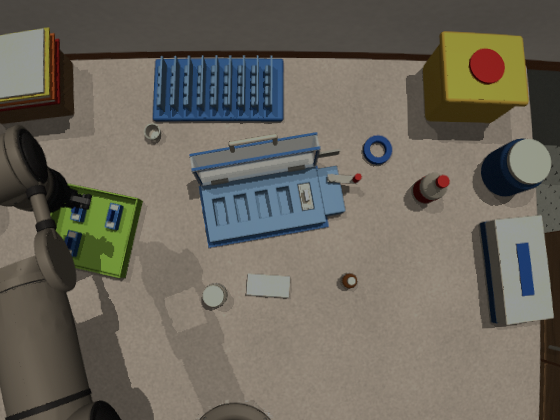

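All three blue cartridges are in the basket, white is seated at (306,196), and the bar is at (253,143). Back to the bar.

```bash
python3 -m crank '[{"jaw":40,"dx":-22,"dy":-34,"dz":0,"yaw":7.5},{"jaw":40,"dx":-45,"dy":-67,"dz":0,"yaw":15},{"jaw":40,"dx":-68,"dy":-101,"dz":0,"yaw":22.5},{"jaw":40,"dx":-90,"dy":-135,"dz":0,"yaw":30},{"jaw":40,"dx":-113,"dy":-169,"dz":0,"yaw":37.5},{"jaw":40,"dx":-136,"dy":-202,"dz":0,"yaw":45},{"jaw":40,"dx":-158,"dy":-236,"dz":0,"yaw":52.5},{"jaw":40,"dx":-181,"dy":-270,"dz":0,"yaw":60},{"jaw":40,"dx":-202,"dy":-303,"dz":0,"yaw":67.7},{"jaw":40,"dx":-202,"dy":-303,"dz":0,"yaw":67.7}]'
python3 - <<'E'
from h import *
im,d,c=snap('wrist')
P=cloud(c,d)
B=P[(P[:,2]>.215)&(P[:,2]<.24)&(P[:,0]>.62)&(P[:,0]<.73)&(P[:,1]<.02)&(P[:,1]>-.13)]
print(len(B)); 
if len(B)>5: print(cv2.minAreaRect(B[:,:2].astype(np.float32)),np.percentile(B[:,2],[50,98]))
env.get_image('wrist')
go([.679,-.0448,.226],100.3)
E
```

```text
time: 31.9
tool_pos: [0.679, -0.0503, 0.2925]
eef_rot: [-3.138, 0.0, 1.742]
force: [-0.7, 0.3, -0.7]
finger_gap: 0.0397
finger_force: 0.0
2183
((0.6801083087921143, -0.04311107471585274), (0.010350392200052738, 0.09939347952604294), 9.904057502746582) [0.22732784 0.22906715]
dxyz [ 0.7  1.2 67.4] yaw -0.0 | at [ 0.6782 -0.0458  0.2934] yaw 100.3 t 32.0
```

```bash
python3 -m crank '[{"jaw":40,"dx":1,"dy":2,"dz":25,"yaw":0},{"jaw":40,"dx":1,"dy":2,"dz":50,"yaw":0},{"jaw":40,"dx":1,"dy":2,"dz":64,"yaw":0},{"jaw":40,"dx":1,"dy":2,"dz":69,"yaw":0},{"jaw":40,"dx":1,"dy":2,"dz":69,"yaw":0},{"jaw":9,"dx":1,"dy":2,"dz":69,"yaw":0},{"jaw":7,"dx":1,"dy":2,"dz":69,"yaw":0},{"jaw":7,"dx":1,"dy":2,"dz":69,"yaw":0},{"jaw":7,"dx":1,"dy":2,"dz":69,"yaw":0}]' 30
python3 - <<'E'
import numpy as np
f=lambda a:(-175*np.cos(a)+30*np.sin(a),175*np.sin(a)+30*np.cos(a))
x0,z0=f(1.65);k=1.65
for i in range(34):
    k-=.05;x,z=f(max(k,0));print(round(k,2),round(x-x0),-round(z-z0),end=' | ')
E
```

```text
time: 32.9
tool_pos: [0.679, -0.0437, 0.2278]
eef_rot: [-3.139, -0.0, 1.751]
force: [-7.3, 0.2, 3.8]
finger_gap: 0.0086
finger_force: 29.5
1.6 -9 -2 | 1.55 -17 -4 | 1.5 -26 -5 | 1.45 -35 -5 | 1.4 -44 -5 | 1.35 -53 -5 | 1.3 -62 -5 | 1.25 -70 -3 | 1.2 -79 -2 | 1.15 -88 0 | 1.1 -96 3 | 1.05 -105 5 | 1.0 -113 9 | 0.95 -121 12 | 0.9 -129 16 | 0.85 -137 21 | 0.8 -144 26 | 0.75 -151 31 | 0.7 -158 36 | 0.65 -165 42 | 0.6 -171 49 | 0.55 -177 55 | 0.5 -183 62 | 0.45 -188 69 | 0.4 -193 76 | 0.35 -198 84 | 0.3 -202 92 | 0.25 -206 100 | 0.2 -209 108 | 0.15 -212 116 | 0.1 -215 125 | 0.05 -217 133 | -0.0 -219 142 | -0.05 -219 142 |
```

```bash
python3 -m crank '[{"jaw":7,"dx":0,"dy":-9,"dz":-2,"yaw":0},{"jaw":7,"dx":0,"dy":-17,"dz":-4,"yaw":0},{"jaw":7,"dx":0,"dy":-26,"dz":-5,"yaw":0},{"jaw":7,"dx":0,"dy":-35,"dz":-5,"yaw":0},{"jaw":7,"dx":0,"dy":-44,"dz":-5,"yaw":0},{"jaw":7,"dx":0,"dy":-53,"dz":-5,"yaw":0},{"jaw":7,"dx":0,"dy":-62,"dz":-5,"yaw":0},{"jaw":7,"dx":0,"dy":-70,"dz":-3,"yaw":0},{"jaw":7,"dx":0,"dy":-79,"dz":-2,"yaw":0},{"jaw":7,"dx":0,"dy":-88,"dz":0,"yaw":0}]'
python3 -c "
from h import *
p=env.observe()['tool_pos'];print(p)"
```

```text
time: 33.9
tool_pos: [0.5932, -0.0596, 0.2272]
eef_rot: [3.141, 0.0, 1.75]
force: [1.7, 1.0, 5.4]
finger_gap: 0.0087
finger_force: 30.8
[ 0.59316302 -0.05955189  0.22715008]
```

```bash
python3 -m crank '[{"jaw":7,"dx":0,"dy":-8,"dz":3,"yaw":0},{"jaw":7,"dx":0,"dy":-17,"dz":5,"yaw":0},{"jaw":7,"dx":0,"dy":-25,"dz":9,"yaw":0},{"jaw":7,"dx":0,"dy":-33,"dz":12,"yaw":0},{"jaw":7,"dx":0,"dy":-41,"dz":16,"yaw":0},{"jaw":7,"dx":0,"dy":-49,"dz":21,"yaw":0},{"jaw":7,"dx":0,"dy":-56,"dz":26,"yaw":0},{"jaw":7,"dx":0,"dy":-63,"dz":31,"yaw":0},{"jaw":7,"dx":0,"dy":-70,"dz":36,"yaw":0},{"jaw":7,"dx":0,"dy":-77,"dz":42,"yaw":0}]'
python3 -m crank '[{"jaw":7,"dx":0,"dy":-6,"dz":7,"yaw":0},{"jaw":7,"dx":0,"dy":-12,"dz":13,"yaw":0},{"jaw":7,"dx":0,"dy":-18,"dz":20,"yaw":0},{"jaw":7,"dx":0,"dy":-23,"dz":27,"yaw":0},{"jaw":7,"dx":0,"dy":-28,"dz":34,"yaw":0},{"jaw":7,"dx":0,"dy":-33,"dz":42,"yaw":0},{"jaw":7,"dx":0,"dy":-37,"dz":50,"yaw":0},{"jaw":7,"dx":0,"dy":-40,"dz":56,"yaw":0},{"jaw":7,"dx":0,"dy":-42,"dz":60,"yaw":0},{"jaw":7,"dx":0,"dy":-43,"dz":63,"yaw":0}]'
```

```text
time: 34.9
tool_pos: [0.5173, -0.0734, 0.1839]
eef_rot: [-3.141, 0.0, 1.75]
force: [2.1, 1.3, 1.5]
finger_gap: 0.0087
finger_force: 31.4
time: 35.9
tool_pos: [0.4753, -0.081, 0.1211]
eef_rot: [-3.141, -0.0, 1.75]
force: [-3.3, -1.2, 2.8]
finger_gap: 0.0089
finger_force: 33.0
```

```bash
python3 -m crank '[{"jaw":7,"dx":0,"dy":-2,"dz":5,"yaw":0},{"jaw":7,"dx":0,"dy":-4,"dz":10,"yaw":0},{"jaw":7,"dx":0,"dy":-5,"dz":14,"yaw":0},{"jaw":7,"dx":0,"dy":-6,"dz":18,"yaw":0},{"jaw":7,"dx":0,"dy":-7,"dz":22,"yaw":0},{"jaw":7,"dx":0,"dy":-8,"dz":25,"yaw":0},{"jaw":7,"dx":0,"dy":-9,"dz":28,"yaw":0},{"jaw":7,"dx":0,"dy":-10,"dz":31,"yaw":0},{"jaw":7,"dx":0,"dy":-10,"dz":33,"yaw":0},{"jaw":7,"dx":0,"dy":-11,"dz":35,"yaw":0}]'
python3 -m crank '[{"jaw":7,"dx":0,"dy":0,"dz":1,"yaw":0},{"jaw":7,"dx":0,"dy":0,"dz":2,"yaw":0},{"jaw":7,"dx":0,"dy":0,"dz":3,"yaw":0},{"jaw":7,"dx":0,"dy":0,"dz":4,"yaw":0},{"jaw":7,"dx":0,"dy":0,"dz":5,"yaw":0},{"jaw":7,"dx":0,"dy":0,"dz":5,"yaw":0}]'
```

```text
time: 36.9
tool_pos: [0.4648, -0.0828, 0.0862]
eef_rot: [-3.141, -0.0, 1.75]
force: [-1.9, -0.7, 3.2]
finger_gap: 0.0086
finger_force: 33.6
time: 37.5
tool_pos: [0.4639, -0.083, 0.0811]
eef_rot: [-3.139, -0.0, 1.751]
force: [-6.4, -4.0, 1.3]
finger_gap: 0.0087
finger_force: 33.6
```

```bash
python3 -m crank '[{"jaw":7,"dx":0,"dy":0,"dz":1,"yaw":0},{"jaw":7,"dx":0,"dy":0,"dz":2,"yaw":0},{"jaw":7,"dx":0,"dy":0,"dz":2,"yaw":0}]'
python3 -m crank '[{"jaw":7,"dx":0,"dy":0,"dz":1,"yaw":0},{"jaw":7,"dx":0,"dy":0,"dz":2,"yaw":0},{"jaw":7,"dx":0,"dy":0,"dz":2,"yaw":0}]'
```

```text
time: 37.8
tool_pos: [0.4638, -0.083, 0.0799]
eef_rot: [-3.139, -0.0, 1.751]
force: [-10.5, -2.5, 11.0]
finger_gap: 0.0088
finger_force: 34.5
time: 38.1
tool_pos: [0.4638, -0.083, 0.0795]
eef_rot: [-3.14, 0.0, 1.751]
force: [-15.5, -2.1, 28.1]
finger_gap: 0.0089
finger_force: 36.3
```

```bash
python3 -m crank '[{"jaw":7,"dx":0,"dy":0,"dz":-3,"yaw":0},{"jaw":40,"dx":0,"dy":0,"dz":-3,"yaw":0},{"jaw":40,"dx":0,"dy":0,"dz":-3,"yaw":0},{"jaw":40,"dx":0,"dy":0,"dz":-30,"yaw":0},{"jaw":40,"dx":0,"dy":0,"dz":-70,"yaw":0},{"jaw":40,"dx":0,"dy":0,"dz":-115,"yaw":0},{"jaw":40,"dx":0,"dy":0,"dz":-130,"yaw":0},{"jaw":40,"dx":0,"dy":0,"dz":-130,"yaw":0}]'
python3 - <<'E'
from h import *
im,d,c=snap('wrist')
P=cloud(c,d);m=(P[:,2]>.06)&(P[:,2]<.11)
B=P[m&(P[:,0]<.478)&(P[:,0]>.44)&(abs(P[:,1]+.085)<.03)];print('bar top',np.percentile(B[:,2],[50,95]))
F=P[m&(abs(P[:,0]-.53)<.02)&(abs(P[:,1]+.06)<.05)];print('cover front z',np.median(F[:,2]))
F=P[m&(abs(P[:,0]-.61)<.02)&(abs(P[:,1]+.06)<.05)];print('cover rear z',np.median(F[:,2]))
go([.629,-.28,.20],100.3)
E
```

```text
time: 38.9
tool_pos: [0.4668, -0.0831, 0.21]
eef_rot: [3.136, 0.003, 1.751]
force: [-0.5, 0.4, -0.5]
finger_gap: 0.0399
finger_force: 0.0
bar top [0.08638678 0.08788073]
cover front z 0.08982650410313112
cover rear z 0.08931066801721804
dxyz [-223.2  125.4    8.6] yaw 0.0 | at [ 0.4657 -0.0828  0.208 ] yaw 100.3 t 39.0
```

```bash
python3 -m crank '[{"jaw":40,"dx":-37,"dy":21,"dz":0,"yaw":0},{"jaw":40,"dx":-74,"dy":42,"dz":0,"yaw":0},{"jaw":40,"dx":-111,"dy":63,"dz":0,"yaw":0},{"jaw":40,"dx":-148,"dy":84,"dz":0,"yaw":0},{"jaw":40,"dx":-186,"dy":105,"dz":0,"yaw":0},{"jaw":40,"dx":-208,"dy":118,"dz":0,"yaw":0},{"jaw":40,"dx":-208,"dy":118,"dz":0,"yaw":0},{"jaw":40,"dx":-208,"dy":118,"dz":0,"yaw":0}]'
python3 - <<'E'
from h import *
im,d,c=snap('wrist','w7.png')
i=im.astype(int);k=(i[...,0]>2*i[...,1])&(i[...,0]>60)
P=cloud(c,d,k);T=P[(P[:,2]>.095)&(P[:,2]<.11)&(abs(P[:,0]-.63)<.04)&(abs(P[:,1]+.27)<.04)];print(len(T),T.mean(0),T.min(0),T.max(0))
env.get_image('wrist');p=T.mean(0)
go([p[0],p[1],.087],100.3)
E
```

```text
time: 39.75
tool_pos: [0.6175, -0.266, 0.2046]
eef_rot: [-3.138, -0.003, 1.75]
force: [0.1, 0.8, -0.2]
finger_gap: 0.04
finger_force: 0.0
294 [ 0.62851964 -0.27374393  0.10388234] [ 0.62146307 -0.28174907  0.09902662] [ 0.63558006 -0.26684008  0.10612479]
dxyz [-10.6   9.5 119.3] yaw 0.0 | at [ 0.6175 -0.2652  0.2063] yaw 100.3 t 39.9
```

```bash
python3 -m crank '[{"jaw":40,"dx":-12,"dy":10,"dz":35,"yaw":0},{"jaw":40,"dx":-12,"dy":10,"dz":75,"yaw":0},{"jaw":40,"dx":-12,"dy":10,"dz":105,"yaw":0},{"jaw":40,"dx":-12,"dy":10,"dz":117,"yaw":0},{"jaw":40,"dx":-12,"dy":10,"dz":118,"yaw":0},{"jaw":14,"dx":-12,"dy":10,"dz":118,"yaw":0},{"jaw":12,"dx":-12,"dy":10,"dz":118,"yaw":0},{"jaw":12,"dx":-12,"dy":10,"dz":118,"yaw":0},{"jaw":12,"dx":-12,"dy":10,"dz":118,"yaw":0}]' 25
python3 - <<'E'
from h import *
s=env.observe();R=Ro.from_euler('xyz',s['eef_rot']).as_matrix();q0=s['tool_pos'][:2]
p=np.array([.6325,-.222]);print(q0,np.linalg.norm(q0-p))
# end: case -x direction (yaw 10.4 + 180)
e=np.radians(190.4);a0=np.arctan2(*(q0-p)[::-1])%(2*np.pi);off=q0-p-.055*np.array([np.cos(a0),np.sin(a0)])
print('hasp now',a0-e)
for a in np.linspace(a0,e,10)[1:]:
    q=p+.055*np.array([np.cos(a),np.sin(a)]);print(round(a-e,2),(R.T@np.r_[q-q0,0]*1000).round(0))
E
```

```text
time: 40.75
tool_pos: [0.6311, -0.277, 0.0918]
eef_rot: [3.139, 0.003, 1.75]
force: [-0.6, 0.0, 6.9]
finger_gap: 0.0152
finger_force: 26.8
[ 0.63110318 -0.27695955] 0.05497729568008381
hasp now 1.3638721900123656
1.21 [ 2. -8. -0.]
1.06 [  6. -16.  -0.]
0.91 [ 10. -23.  -0.]
0.76 [ 16. -29.  -0.]
0.61 [ 22. -34.  -0.]
0.45 [ 30. -38.  -0.]
0.3 [ 37. -41.  -0.]
0.15 [ 45. -43.  -0.]
0.0 [ 54. -44.  -0.]
```

```bash
python3 -m crank '[{"jaw":12,"dx":2,"dy":-8,"dz":0,"yaw":0},{"jaw":12,"dx":6,"dy":-16,"dz":0,"yaw":0},{"jaw":12,"dx":10,"dy":-23,"dz":0,"yaw":0},{"jaw":12,"dx":16,"dy":-29,"dz":0,"yaw":0},{"jaw":12,"dx":22,"dy":-34,"dz":0,"yaw":0},{"jaw":12,"dx":30,"dy":-38,"dz":0,"yaw":0},{"jaw":12,"dx":37,"dy":-41,"dz":0,"yaw":0},{"jaw":12,"dx":45,"dy":-43,"dz":0,"yaw":0},{"jaw":12,"dx":50,"dy":-44,"dz":0,"yaw":0},{"jaw":12,"dx":54,"dy":-44,"dz":0,"yaw":0}]'
python3 -m crank '[{"jaw":12,"dx":1,"dy":0,"dz":0,"yaw":0},{"jaw":12,"dx":2,"dy":0,"dz":0,"yaw":0},{"jaw":12,"dx":2,"dy":0,"dz":0,"yaw":0}]'
```

```text
time: 41.75
tool_pos: [0.5775, -0.2323, 0.0916]
eef_rot: [3.14, 0.004, 1.75]
force: [-3.5, -4.4, 9.0]
finger_gap: 0.015
finger_force: 27.4
time: 42.05
tool_pos: [0.5769, -0.2304, 0.0915]
eef_rot: [3.141, 0.003, 1.75]
force: [-3.1, -2.9, 10.1]
finger_gap: 0.0152
finger_force: 27.4
```

```bash
python3 -m crank '[{"jaw":12,"dx":1,"dy":0,"dz":0,"yaw":0},{"jaw":12,"dx":2,"dy":0,"dz":0,"yaw":0},{"jaw":12,"dx":2,"dy":0,"dz":0,"yaw":0}]'
python3 -m crank '[{"jaw":12,"dx":1,"dy":0,"dz":0,"yaw":0},{"jaw":12,"dx":2,"dy":0,"dz":0,"yaw":0},{"jaw":12,"dx":2,"dy":0,"dz":0,"yaw":0}]'
```

```text
time: 42.35
tool_pos: [0.5765, -0.2286, 0.0915]
eef_rot: [3.141, 0.003, 1.75]
force: [-3.7, -4.4, 10.9]
finger_gap: 0.0149
finger_force: 27.4
time: 42.65
tool_pos: [0.5761, -0.2266, 0.0915]
eef_rot: [3.141, 0.003, 1.75]
force: [-2.8, -3.7, 11.1]
finger_gap: 0.0153
finger_force: 27.4
```

```bash
python3 -m crank '[{"jaw":40,"dx":0,"dy":0,"dz":0,"yaw":0},{"jaw":40,"dx":0,"dy":0,"dz":0,"yaw":0},{"jaw":40,"dx":0,"dy":0,"dz":-40,"yaw":0},{"jaw":40,"dx":0,"dy":0,"dz":-80,"yaw":0},{"jaw":40,"dx":0,"dy":0,"dz":-120,"yaw":0},{"jaw":40,"dx":0,"dy":0,"dz":-120,"yaw":0}]'
python3 - <<'E'
from h import *
env.get_image('wrist');im,d,c=snap('wrist','w8.png')
i=im.astype(int);k=(i[...,0]>2*i[...,1])&(i[...,0]>60)
P=cloud(c,d,k);T=P[(P[:,2]>.095)&(P[:,2]<.11)&(abs(P[:,0]-.58)<.04)&(abs(P[:,1]+.23)<.04)];p=T.mean(0);print(len(T),p,T.min(0),T.max(0))
for q in ([.6325,-.222],[.632,-.222]): print(np.degrees(np.arctan2(q[1]-p[1],q[0]-p[0]))-10.4)
go([.5,-.2,.2],100)
E
```

```text
time: 43.25
tool_pos: [0.5784, -0.226, 0.2155]
eef_rot: [3.134, 0.006, 1.751]
force: [0.6, -0.3, 0.9]
finger_gap: 0.0399
finger_force: 0.0
291 [ 0.57819897 -0.23003894  0.10380703] [ 0.57094324 -0.2379685   0.09551916] [ 0.58546689 -0.22302014  0.10564877]
-1.9788690820713324
-1.9017449168107348
dxyz [ 38.2 -70.5   9.9] yaw 0.3 | at [ 0.5762 -0.2249  0.2099] yaw 100.3 t 43.4
```

View pics/w8.png

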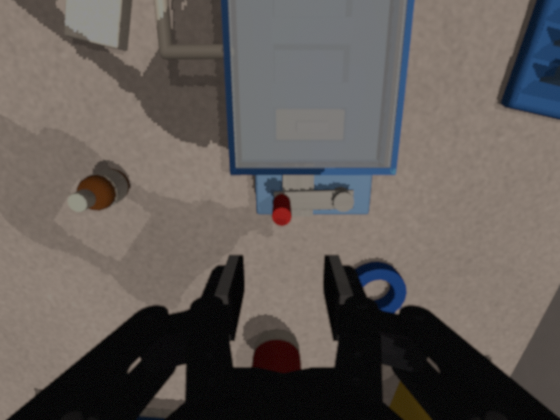

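The hasp lies over the catch, knob at (282,208) and strap parallel to the case edge. The cover is level and closed, and the gripper is clear. Handing in.

```bash
python3 -c "
from station import env
print(env.sign_off())"
```

```text
the job is handed in; nothing more can be done
None
```

The job is handed in at about 43 s: all three blue cartridges stand in the green basket, the white one is still in its pocket, the cover is fully closed and the hasp is back over the catch.

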